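Unclip the roller cover of a desk scanner and take out its feed roller

ROBOT

A 6-joint arm with a two-finger parallel gripper is mounted at the origin on a cart in front of the work surface, level with it; the furniture and walls round the work are solid. World frame = base frame: x ahead of the robot, y to its left, z up, the work surface at z = 0. Lengths are in mm, angles in rad, forces in N, time in s.
With the tool pointing down it reaches from about 300 to 775 mm from the base axis. Payload 14.6 kg.
Tool frame: the origin (TCP) lies at the very end of the fingers, on their centre line; the grasp point (between the pads) lies manip.grasp_offset behind it (manip.grasp_offset is the distance from the TCP to the grasp point, in mm); z points along the fingers, y is the direction in which the jaws open and shut (so a half turn about z gives the same grasp; the last joint's range is limited). The gripper opens to 94 mm and grips with 3 to 60 N. Pads are 16 mm wide; open, the fingers measure 119 mm over their backs; the gripper's body (75 mm by 177 mm) begins 78 mm behind the grasp point.
Start: joints at [-1.281, 0.3, 1.521, -0, 1.321, -0.067], TCP at [192.095, -515.353, 205.446] pointing down, gripper open.
Joint ranges: [-3.03, 3.03], [-0.79, 2.21], [0.23, 2.52], [-1.04, 4.18], [0, 3.07], [-2.55, 2.55]. Speed limits (rad/s): [2.22, 2.22, 2.57, 3.14, 3.14, 3.14].

INTERFACE

Orientations are given as [roll, pitch, yaw] about the fixed x, y, z axes, in that order (R = Rz(yaw) Ry(pitch) Rx(roll)).
In Python, from cell import manip gives the robot as it stands.
- The arm moves only by the tool send_rows, never from a script. Its argument "commands" is a list of rows, each a list of 2 entries, a list of its own where there are three numbers: the shift along the tool's x, y, z in m, then the turn about the tool's z in rad. A call has exactly 8 rows; each row is the pose to reach, as a shift and turn from the pose commanded when the call began, along the tool's axes at that moment; what a row does not reach only later rows make up. A row lasts 1/12 s, in which the tool goes at most 41.7 mm and 7.16 degrees, less where a joint would pass 70% of its speed; a pose out of reach is approached as far as the arm can. A call with a gripper value outside its range is refused whole. "hand" is the closure, from -1 (fully open) to 1 (shut), so that 0 is half open, set as the call begins (left out, the last holds). The fingers move at their own pace and stop on an object; "force" is the grip in N (left out, the last holds). Time passes only in rows, so rows that repeat a pose let the fingers close, or fill a call up. It gives the time, the measured TCP pose, the force and the opening at its end, in the units of the state.
- manip.read_state(): the state, without advancing time (a new reading comes with each control period).
- manip.camera(name): name is "side" or "top" or "wrist"; returns the picture (400x640x3 uint8, red, green, blue); there is no depth.
- manip.camera_model(name): a dict with "K" (3x3 intrinsics, pixels), "eye" and "attitude" of the camera in the world; the wrist camera has in their place "mount" (4x4, takes a point from camera to tool coordinates, whose origin is the TCP and whose axes are the flange's). Camera axes: x right, y down, z forward; pixel columns grow to the right and rows downward; lengths in mm; the calibration is good to about 2 mm. A picture is of the moment at which its call begins: read the wrist's pose just before it. camera_model takes no time and is no camera call.
- manip.sign_off(): hands the job in, once; it reports no verdict.
The state is a dict: "clock": time; "joints": joint angles; "qd": joint speeds; "effort": joint torques, N m; "eef_pos": TCP position; "eef_rot": TCP orientation; "wrist_force": force on the tool from outside, world axes, zero at the start; "moment": the same for the moment, N m; "finger_gap": finger opening in mm.
Only numpy, scipy, OpenCV 4.12 (cv2) and the standard library are available. Lean on these libraries where they do the work, as an engineer would, in place of code of your own. Each camera call takes 0.05 s, during which the arm holds its last target.

TASK

The desk scanner's feed roller is due for cleaning. Squeeze the two opposing tabs of the roller cover on its sloping deck (firmly enough to free its hooks, but not hard: they are brittle), lift the cover off and lay it right way up on the dark desk mat, then lift out the feed roller and set it in the parts tray. Do not drop the parts, shove or lift the scanner, or disturb the other things on the worktop.

Things in the scene. Friction and masses are not known exactly. Their poses are not given: they have to be found in the camera images.
- sheet_scanner: Light grey desk scanner, 195 deep (x) x 225 wide (y) x 114 mm high, 2.6 kg, loose on rubber feet (slides when pushed sideways with about 15 N). Origin: centre of underside; x runs from its low front to its high rear, z up. Its flat feed deck rises 25 degrees towards +x: outward normal (-0.423, 0, 0.906), up-slope direction (0.906, 0, 0.423) in its frame.
- roller_bay (a point): Point on the deck surface over the middle of the roller bay, at (-12, 0, 75) mm in the scanner's frame, axes of the scanner. The bay under the cover is 42 mm along the slope x 112 mm in y, 20 mm deep. The deck is clear for 70 mm up and down the slope; 17 mm high paper guides stand 88 mm either side; a paper support runs on in the deck's plane, 140 mm up the slope.
- roller_cover: Mid-grey hollow clip-on hood, 0.1 kg, 124 (y) x 48 (x) x 43 mm (z). Origin: centre of underside. When on: z is the deck's normal, x up the slope, its lowest 9 mm in the bay, 34 mm showing. A tab juts from the middle of each long side; hooks hold it until both are in. Then it comes off straight along its z (1.5 mm side play; 45 mm clears all) and can be carried by the tabs. Stands level on a flat surface.
- tab_upper_face (a point): Middle of the outer ribbed face of the cover's up-slope tab, at (31, 0, 21) mm in the cover's frame when free. Tab face 32 mm wide (y), 20 mm high (z). Slides straight in against a spring, 5.5 mm to its stop: 8 N at first, 16 N at the stop. Both tabs must be held in at once, nearly to their stops, to free the cover: 62 mm over both when free, 51 mm at the stops. Brittle: over 65 N cracks one.
- tab_lower_face (a point): Middle of the outer ribbed face of the down-slope tab, at (-31, 0, 21) mm in the cover's frame when free; same size, travel and spring as the other.
- feed_roller: Roller under the cover, 0.09 kg: white block 20 (x) x 40 (y) x 31 mm (z) with a black tyre, 30 mm diameter x 22 mm, at each end; 101 mm long. Origin: centre of underside. When in: axes as the cover's, origin 3 mm below deck surface, block 28 mm above it; comes out straight along its z, 25 mm clears. Grip the block across x between the tyres (44 mm apart), fingertips no lower than the deck.
- parts_tray: Grey open tray, fixed, 135 mm (its x) x 190 mm (its y), walls 22 mm high and 4 mm thick, floor 4 mm above the worktop. Origin: centre of its underside, z up.
- desk_mat: Dark flat desk mat, fixed, 150 mm (its x) x 190 mm (its y) x 3 mm thick. Origin: centre of its underside, z up.
- label_roll: Bystander: white label roll standing on end, 44 mm diameter, 30 mm high. Origin: centre of its underside.
- bulldog_clip: Bystander: red spring clip, 43 x 41 x 17 mm. Origin: centre of its underside.
- staple_box: Bystander: small card box of staples, 42 x 68 x 19 mm. Origin: centre of its underside.
- sticky_notes: Bystander: block of yellow sticky notes, 50 x 50 x 24 mm. Origin: centre of its underside.
- marker: Bystander: marker pen with black cap lying flat, 132 mm long. Origin: centre of its underside.

How it is judged (in metres and radians):
On the way, in this order (a step that is already met when the one before it is completed fails the run):
1. the cover is off the scanner, with the roller still in its place (distance between roller_cover and roller_bay above 0.06 m and distance between feed_roller and roller_bay below 0.012 m), for 0.1 s.
2. the cover lies right way up on the desk mat, let go, with the roller still in its place (x of roller_cover in the frame of desk_mat between -0.055 and 0.055 m and y of roller_cover in the frame of desk_mat between -0.065 and 0.065 m and z of roller_cover in the frame of desk_mat below 0.009 m and angle between roller_cover's own z axis and vertical below 0.12 rad and contact force between the fingers and roller_cover below 0.05 N and linear speed of roller_cover below 0.02 m/s and distance between feed_roller and roller_bay below 0.012 m), for 0.2 s.
At the end, for the whole second after the job is handed in: The cover lies still on the desk mat, right way up and level within 7 degrees, its middle within 55 mm (mat x) and 65 mm (mat y) of the mat's middle; the feed roller lies still inside the parts tray, down on its floor (x of roller_cover in the frame of desk_mat between -0.055 and 0.055 m and y of roller_cover in the frame of desk_mat between -0.065 and 0.065 m and z of roller_cover in the frame of desk_mat below 0.009 m and angle between roller_cover's own z axis and vertical below 0.12 rad and linear speed of each of roller_cover, feed_roller below 0.02 m/s and x of feed_roller in the frame of parts_tray between -0.058 and 0.058 m and y of feed_roller in the frame of parts_tray between -0.085 and 0.085 m and z of feed_roller in the frame of parts_tray below 0.03 m); the robot touches nothing.
It fails at once if the scanner is shoved or lifted more than 15 mm from its place, or tipped by more than 6 degrees (distance of sheet_scanner from where it was at the start of the episode above 0.015 m or angle between sheet_scanner's own z axis and vertical above 0.105 rad).
It fails at once if the tabs are squeezed too hard: more than 130 N on the cover, both tabs together (contact force between the fingers and roller_cover above 130 N).
It fails at once if the cover or the roller is dropped from more than about 25 mm ((contact force between the fingers and roller_cover below 0.02 N and linear speed of roller_cover above 0.7 m/s) or (contact force between the fingers and feed_roller below 0.02 N and linear speed of feed_roller above 0.7 m/s)).
It fails at once if a bystander (label roll, spring clip, staple box, sticky notes, marker) is moved by more than 30 mm (distance of any of label_roll, bulldog_clip, staple_box, sticky_notes, marker from where it was at the start of the episode above 0.03 m).
It also fails if it takes over 67 s, if anything falls off the work surface, if the arm or the gripper's body presses on something with over 40 N, if the wrist force passes 120 N, or if a joint passes its speed limit or range.

## Working session

There is one attempt and no reset: what is moved stays moved. The work goes in short steps, Python scripts to look and compute and a tool call to move; the robot and the scene stay as the last step left them, time stands still between calls to the robot, and variables do not carry over. Pictures are saved under pics/ and viewed, and the job is handed in when it is done.

Besides the shell and the picture viewer there is one more tool, called after "Call:" by a JSON object that holds its "api" and its "payload", one argument or row to a line. send_rows: Moves the arm, as the interface text tells. Its arguments: {"type":"object","properties":{"commands":{"type":"array","items":{"type":"array"}},"hand":{"type":"number"},"force":{"type":"number"}},"required":["commands"]}

```bash
ls; mkdir -p pics
python3 - <<'E'
from cell import manip
import cv2
print(manip.read_state()); print(manip.grasp_offset)
for n in ("side","top","wrist"):
    print(n,manip.camera_model(n))
for n in ("side","top"):
    cv2.imwrite(f"pics/{n}0.png",cv2.cvtColor(manip.camera(n),cv2.COLOR_RGB2BGR))
E
```

```text
pics
{'clock': 0.0, 'joints': array([-1.28060969e+00,  3.00474618e-01,  1.52156660e+00,  1.56552369e-05,
        1.32070308e+00, -6.65916991e-02]), 'qd': array([-0.00174574, -0.00039777, -0.00019362, -0.00238971,  0.00103213,
       -0.00157724]), 'effort': array([ 2.42363712e-03, -5.31799364e+01, -3.52728331e+01,  7.09270779e-02,
        2.44835968e-02, -8.25109078e-05]), 'eef_pos': array([ 192.02298054, -515.11530037,  204.89052682]), 'eef_rot': array([-3.14044457e+00, -9.17635664e-05,  3.56774400e-01]), 'wrist_force': array([ 0.91599055, -0.28826505, -0.75984496]), 'moment': array([ 0.00042895, -0.04323074,  0.04538165]), 'finger_gap': 94.14754343737509}
18.8
side {'K': array([[499.9926408 ,   0.        , 316.0638078 ],
       [  0.        , 499.9926408 , 198.76690817],
       [  0.        ,   0.        ,   1.        ]]), 'eye': array([ 547.83050068, -742.48926801, 1073.65838348]), 'attitude': array([-2.48620862, -0.00807629,  0.02279341])}
top {'K': array([[377.02315344,   0.        , 320.19550521],
       [  0.        , 377.02315344, 198.77289996],
       [  0.        ,   0.        ,   1.        ]]), 'eye': array([ 440.72502922,   16.98274428, 1025.73807918]), 'attitude': array([-3.01131688,  0.01829208, -1.54714773])}
wrist {'K': array([[304.22583382,   0.        , 321.7063962 ],
       [  0.        , 304.22583382, 201.40298456],
       [  0.        ,   0.        ,   1.        ]]), 'mount': array([[ 8.79873800e-04, -9.59172176e-01, -2.82821432e-01,
         8.32527130e+01],
       [ 9.99999466e-01,  6.90859538e-04,  7.68046757e-04,
         3.82254068e-01],
       [-5.41299195e-04, -2.82821957e-01,  9.59172272e-01,
        -1.79270086e+02],
       [ 0.00000000e+00,  0.00000000e+00,  0.00000000e+00,
         1.00000000e+00]])}
```

View pics/side0.png

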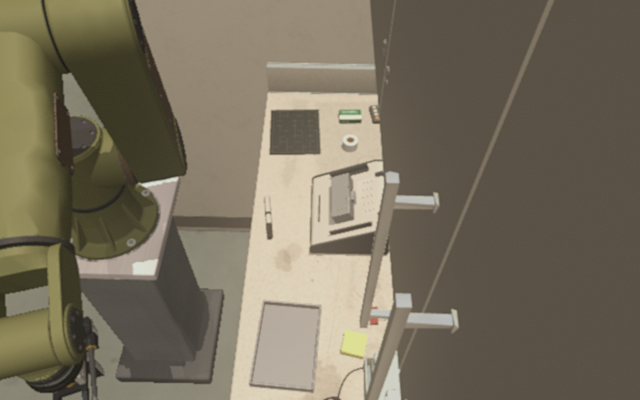

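View pics/top0.png

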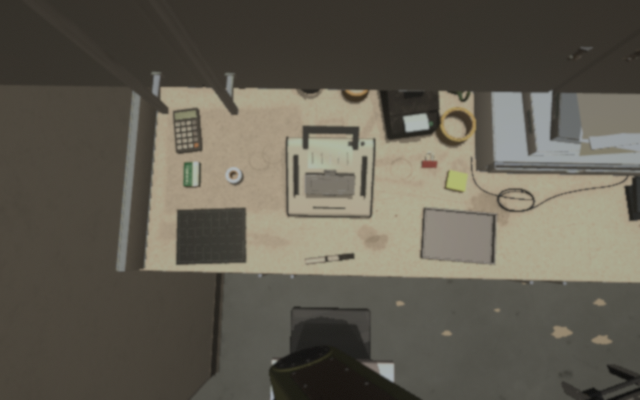

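```bash
cat > h.py <<'E'
import numpy as np, cv2
from scipy.spatial.transform import Rotation as R
from cell import manip
def cam(n,st=None):
    m=manip.camera_model(n)
    if n=='wrist':
        T=np.eye(4); T[:3,:3]=R.from_euler('xyz',st['eef_rot']).as_matrix(); T[:3,3]=st['eef_pos']
        M=T@m['mount']; return m['K'],M[:3,:3],M[:3,3]
    return m['K'],R.from_euler('xyz',m['attitude']).as_matrix(),m['eye']
def ray(C,uv):
    K,Rm,e=C; d=Rm@np.linalg.solve(K,np.array([uv[0],uv[1],1.])); return e,d/np.linalg.norm(d)
def onz(C,uv,z):
    e,d=ray(C,uv); return e+d*(z-e[2])/d[2]
def onplane(C,uv,p,n):
    e,d=ray(C,uv); return e+d*(np.dot(p-e,n)/np.dot(d,n))
def proj(C,P):
    K,Rm,e=C; q=K@(Rm.T@(np.asarray(P,float)-e)); return q[:2]/q[2]
def tri(C1,u1,C2,u2):
    e1,d1=ray(C1,u1);e2,d2=ray(C2,u2)
    t=np.linalg.lstsq(np.c_[d1,-d2],e2-e1,rcond=None)[0]
    a=e1+t[0]*d1;b=e2+t[1]*d2; return (a+b)/2,np.linalg.norm(a-b)
E
python3 - <<'E'
from h import *
im=cv2.imread('pics/top0.png')
cv2.imwrite('pics/top0z.png',cv2.resize(im[105:225,270:400],None,fx=6,fy=5*1.0,interpolation=cv2.INTER_CUBIC)[:600,:800])
im=cv2.imread('pics/side0.png')
cv2.imwrite('pics/side0z.png',cv2.resize(im[150:260,290:420],None,fx=5,fy=5,interpolation=cv2.INTER_CUBIC))
C=cam('top')
for n,uv,z in [('mat',(177,209),3),('mat',(245,208),3),('mat',(246,263),3),('mat',(177,264),3),('tray',(424,209),22),('tray',(495,212),22),('tray',(493,263),22),('tray',(421,259),22),('edge',(300,273),0),('back',(300,88),0),('roll',(233,176),30),('marker',(305,260),8),('m2',(354,257),8)]:
    print(n,onz(C,uv,z).round(0))
E
```

```text
mat [538. 431.   3.]
mat [544. 244.   3.]
mat [396. 234.   3.]
mat [389. 420.   3.]
tray [ 550. -239.   22.]
tray [ 546. -426.   22.]
tray [ 413. -416.   22.]
tray [ 418. -229.   22.]
edge [373.  88.   0.]
back [893. 104.   0.]
roll [628. 275.  30.]
marker [408.  75.   8.]
m2 [419. -55.   8.]
```

View pics/top0z.png

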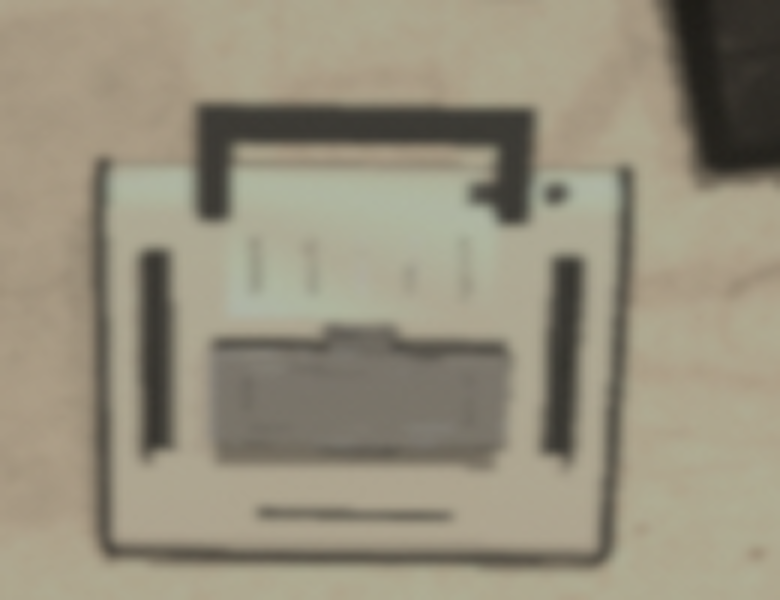

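View pics/side0z.png

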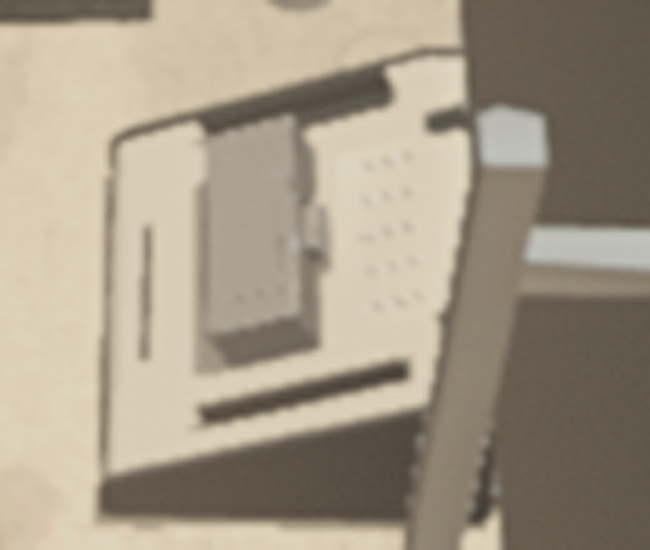

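Call:
{"api": "send_rows", "payload": {
  "commands": [
    [[0.03,-0.025,-0.01],-0.08],
    [[0.06,-0.05,-0.02],-0.16],
    [[0.09,-0.075,-0.03],-0.24],
    [[0.12,-0.1,-0.04],-0.32],
    [[0.15,-0.125,-0.05],-0.4],
    [[0.18,-0.15,-0.06],-0.48],
    [[0.21,-0.175,-0.07],-0.56],
    [[0.24,-0.2,-0.08],-0.64]
  ],
  "hand": -1
}}

```text
clock: 0.77
eef_pos: [347.5, -242.3, 285.9]
eef_rot: [-3.142, -0.0, 1.0]
wrist_force: [0.5, 0.2, -0.1]
finger_gap: 93.8
```

Call:
{"api": "send_rows", "payload": {
  "commands": [
    [[0.036,-0.003,-0.008],-0.072],
    [[0.072,-0.007,-0.016],-0.144],
    [[0.108,-0.01,-0.024],-0.216],
    [[0.144,-0.014,-0.032],-0.288],
    [[0.18,-0.017,-0.04],-0.36],
    [[0.216,-0.021,-0.048],-0.432],
    [[0.252,-0.024,-0.056],-0.504],
    [[0.287,-0.028,-0.064],-0.574]
  ]
}}

```text
clock: 1.43
eef_pos: [479.9, 14.0, 349.7]
eef_rot: [-3.141, -0.0, 1.575]
wrist_force: [0.3, -0.8, 0.1]
finger_gap: 94.1
```

```bash
cat > pic.py <<'E'
from h import *
import sys,pickle
n,name=sys.argv[1:3]
st=manip.read_state(); im=cv2.cvtColor(manip.camera(n),cv2.COLOR_RGB2BGR)
cv2.imwrite(f'pics/{name}.png',im); pickle.dump(st,open(f'pics/{name}.pkl','wb'))
print(st['clock'],st['joints'].round(3),st['eef_pos'].round(1),st['eef_rot'].round(3))
E
python3 pic.py wrist w1
```

```text
1.4333 [-0.047  0.071  1.462  0.     1.609 -0.051] [479.9  14.  349.7] [-3.141 -0.     1.575]
```

View pics/w1.png

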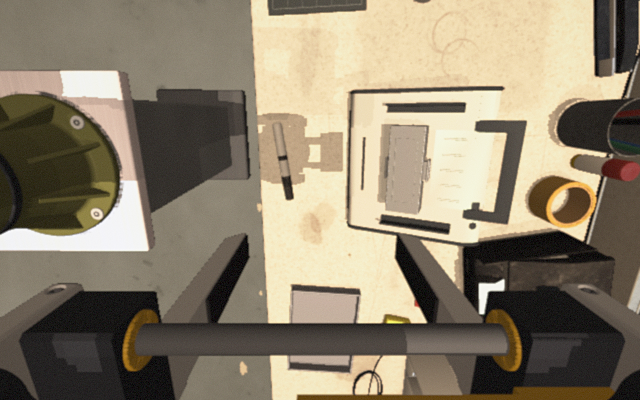

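```bash
python3 - <<'E'
from h import *
T=cam('top');S=cam('side')
for a in [(165,108),(233,110),(156,75),(230,75)]:
  for b in [(390,180),(403,300),(437,200),(455,320),(365,325),(372,398)]:
    p,e=tri(T,a,S,b)
    if e<40: print(a,b,p.round(0),round(e,1))
for b in [(390,180),(403,300),(365,325)]:
  print(b,[ray(S,b)[0]+ray(S,b)[1]*t for t in (300,500,700,900)])
print(proj(T,[900,100,300]))
E
sed -n 1,1p /dev/null
python3 - <<'E'
import cv2
im=cv2.imread('pics/side0.png'); cv2.imwrite('pics/side0r.png',cv2.resize(im[0:400,240:480],None,fx=1.5,fy=1.5,interpolation=cv2.INTER_CUBIC))
im=cv2.imread('pics/top0.png'); cv2.imwrite('pics/top0l.png',cv2.resize(im[0:200,0:400],None,fx=2,fy=2,interpolation=cv2.INTER_CUBIC))
E
```

```text
(233, 110) (437, 200) [ 983.  405. -412.] 9.0
(390, 180) [array([ 589.19560273, -551.92407153,  845.68067794]), array([ 616.77233742, -424.88060721,  693.69554092]), array([ 644.34907212, -297.83714289,  541.71040389]), array([ 671.92580682, -170.79367857,  389.72526686])]
(403, 300) [array([ 597.39268454, -611.19713069,  808.50566407]), array([ 630.43414044, -523.66903915,  631.73718447]), array([ 663.47559634, -436.14094761,  454.96870486]), array([ 696.51705225, -348.61285606,  278.20022525])]
(365, 325) [array([ 575.67582164, -623.30124245,  799.7626868 ]), array([ 594.23936894, -543.84255874,  617.16555567]), array([ 612.80291625, -464.38387503,  434.56842455]), array([ 631.36646355, -384.92519132,  251.97129343])]
[291.77560849  23.57663337]
```

View pics/side0r.png

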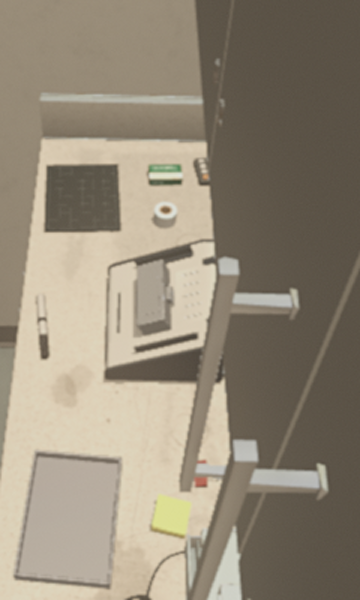

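View pics/top0l.png

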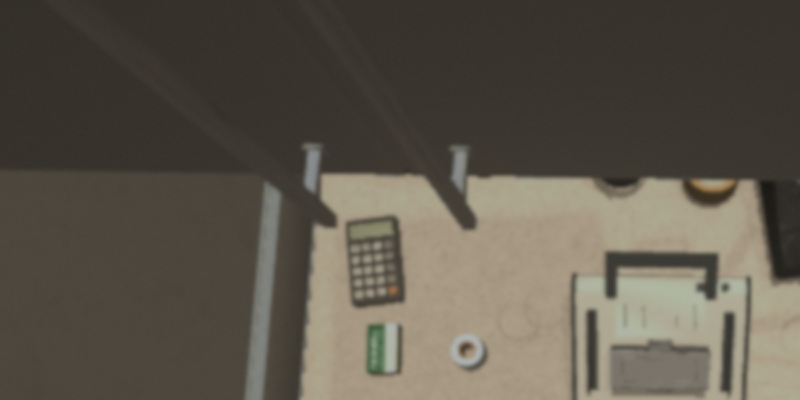

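Run:
```python
from h import *
T=cam('top');S=cam('side')
def pl(C,a,b):
    e,d=ray(C,a);_,f=ray(C,b);n=np.cross(d,f);n/=np.linalg.norm(n);return n,n@e
n1,c1=pl(T,(250,88),(450,91));n2,c2=pl(S,(377,92),(386,170))
d=np.cross(n1,n2);d/=np.linalg.norm(d);print('dir',d)
for y in(0,200):
    print(np.linalg.solve(np.array([n1,n2,[0,1,0]]),[c1,c2,y]))
for b in [(377,92),(386,170)]: print(onz(S,b,0))
# pixel where rods near side cam
for uv in [(390,180),(365,325),(403,300),(372,398)]:
    e,d=ray(S,uv)
    for x in (600,640,680,720,760,800): 
        p=e+d*(x-e[0])/d[0]; print(uv,p.round(0),proj(T,p).round(0))
```

```text
dir [-0.04479281  0.99373193  0.10242297]
[617.02192671   0.         623.48618935]
[608.00685715 200.         644.09999207]
[725.41456825 525.54955157   0.        ]
[733.75889277 191.59092856   0.        ]
(390, 180) [ 600. -502.  786.] [1124.   22.]
(390, 180) [ 640. -318.  566.] [596.  95.]
(390, 180) [ 680. -134.  345.] [411. 121.]
(390, 180) [720.  51. 125.] [316. 134.]
(390, 180) [760. 235. -96.] [258. 142.]
(390, 180) [ 800.  419. -316.] [220. 147.]
(365, 325) [ 600. -519.  561.] [760. 130.]
(365, 325) [ 640. -348.  167.] [487. 165.]
(365, 325) [ 680. -177. -226.] [386. 178.]
(365, 325) [ 720.   -6. -620.] [334. 185.]
(365, 325) [  760.   166. -1013.] [301. 189.]
(365, 325) [  800.   337. -1407.] [279. 192.]
(403, 300) [ 600. -604.  795.] [1322.   16.]
(403, 300) [ 640. -498.  581.] [757.  92.]
(403, 300) [ 680. -392.  367.] [558. 119.]
(403, 300) [ 720. -286.  153.] [457. 133.]
(403, 300) [ 760. -180.  -61.] [396. 141.]
(403, 300) [ 800.  -74. -275.] [355. 146.]
(372, 398) [ 600. -606.  598.] [875. 121.]
(372, 398) [ 640. -502.  233.] [574. 159.]
(372, 398) [ 680. -398. -131.] [462. 174.]
(372, 398) [ 720. -293. -496.] [405. 181.]
(372, 398) [ 760. -189. -860.] [369. 185.]
(372, 398) [  800.   -84. -1225.] [345. 189.]
```

Call:
{"api": "send_rows", "payload": {
  "commands": [
    [[-0.039,-0.012,0],0.075],
    [[-0.078,-0.025,0],0.15],
    [[-0.116,-0.037,0],0.225],
    [[-0.155,-0.05,0],0.3],
    [[-0.194,-0.062,0],0.375],
    [[-0.233,-0.075,0],0.45],
    [[-0.271,-0.087,0],0.525],
    [[-0.31,-0.1,0],0.6]
  ]
}}

```text
clock: 2.15
eef_pos: [378.3, -299.6, 349.4]
eef_rot: [-3.141, -0.0, 0.967]
wrist_force: [0.8, 0.6, 0.4]
finger_gap: 94.3
```

Call:
{"api": "send_rows", "payload": {
  "commands": [
    [[-0.04,0.007,0],0.07],
    [[-0.08,0.014,0],0.14],
    [[-0.12,0.022,0],0.21],
    [[-0.16,0.03,0],0.28],
    [[-0.2,0.037,0],0.35],
    [[-0.24,0.044,0],0.42],
    [[-0.28,0.051,0],0.49],
    [[-0.315,0.058,0],0.55]
  ]
}}

```text
clock: 2.82
eef_pos: [247.7, -592.6, 348.8]
eef_rot: [-3.141, 0.0, 0.416]
wrist_force: [0.4, 0.3, 0.3]
finger_gap: 93.9
```

Call:
{"api": "send_rows", "payload": {
  "commands": [
    [[0,0.04,0],0],
    [[0,0.08,0],0],
    [[0,0.12,0],0],
    [[0,0.16,0],0],
    [[0,0.2,0],0],
    [[0,0.24,0],0],
    [[0,0.28,0],0],
    [[0,0.32,0],0]
  ]
}}

```text
clock: 3.48
eef_pos: [312.7, -728.7, 307.1]
eef_rot: [3.115, 0.0, 0.421]
wrist_force: [0.2, 0.2, 0.6]
finger_gap: 94.1
```

```bash
python3 pic.py wrist w2
```

```text
3.4833 [-1.212e+00  9.770e-01  2.350e-01  1.000e-03  1.903e+00 -6.200e-02] [ 312.7 -728.7  307.1] [3.115 0.    0.421]
```

Call:
{"api": "send_rows", "payload": {
  "commands": [
    [[0,0.04,0],0],
    [[0,0.08,0],0],
    [[0,0.12,0],0],
    [[0,0.16,0],0],
    [[0,0.2,0],0],
    [[0,0.24,0],0],
    [[0,0.28,0],0],
    [[0,0.32,0],0]
  ]
}}

```text
clock: 4.2
eef_pos: [327.4, -756.3, 249.4]
eef_rot: [3.087, 0.001, 0.421]
wrist_force: [0.5, 0.3, -0.6]
finger_gap: 93.8
```

```bash
python3 -c "
from h import *
s=manip.read_state();print(s['joints'].round(3))"
```

```text
[-1.208  1.049  0.235  0.002  1.803 -0.057]
```

Call:
{"api": "send_rows", "payload": {
  "commands": [
    [[0,-0.03,-0.02],0],
    [[0,-0.06,-0.04],0],
    [[0,-0.09,-0.06],0],
    [[0,-0.12,-0.08],0],
    [[0,-0.15,-0.1],0],
    [[0,-0.15,-0.1],0],
    [[0,-0.15,-0.1],0],
    [[0,-0.15,-0.1],0]
  ]
}}

```text
clock: 4.87
eef_pos: [264.1, -614.9, 341.6]
eef_rot: [3.087, 0.001, 0.421]
wrist_force: [-0.1, -1.1, -0.3]
finger_gap: 93.5
```

```bash
python3 -c "
from h import *
s=manip.read_state();print(s['joints'].round(3))"
```

```text
[-1.221  0.503  0.935  0.003  1.649 -0.071]
```

Run:
```python
from h import *
D=[([-1.2806,.30047,1.52157,1.3207],[192.02,-515.1,204.9]),([-.047,.071,1.462,1.609],[479.9,14,349.7]),([-1.212,.977,.235,1.903],[312.7,-728.7,307.1]),([-1.208,1.049,.235,1.803],[327.4,-756.3,249.4]),([-1.221,.503,.935,1.649],[264.1,-614.9,341.6])]
A=[];b=[]
for j,p in D:
    r=p[0]*np.cos(j[0])+p[1]*np.sin(j[0]); s=j[1]+j[2]+j[3]; q=j[1]+j[2]
    # unknown c,d,L1,L2,e(elbow offset),Lt ; 
    A.append([1,0,np.sin(j[1]),np.sin(q),np.cos(q),np.sin(s)]);b.append(r)
    A.append([0,1,np.cos(j[1]),np.cos(q),-np.sin(q),np.cos(s)+1]);b.append(p[2])
x,res,rk,sv=np.linalg.lstsq(np.array(A),np.array(b),rcond=None);print(x.round(1),res,rk,sv.round(2)); print((np.array(A)@x-b).round(1))
A=np.delete(np.array(A),4,1)
x,res,rk,sv=np.linalg.lstsq(A,np.array(b),rcond=None);print(x.round(1),res,rk,sv.round(2)); print((A@x-b).round(1))
```

```text
[-4.000e-01 -4.990e+01  4.245e+02  4.478e+02  4.070e+01  2.682e+02] [0.24407377] 6 [3.77 3.14 0.89 0.34 0.16 0.04]
[ 0.1 -0.  -0.1  0.1  0.1 -0.2  0.   0.4 -0.  -0.2]
[-16.  -99.9 436.4 458.7 395.6] [172.69055229] 5 [3.55 2.61 0.72 0.25 0.04]
[ 8.6 -2.  -5.5  3.  -6.3 -1.6  0.7 -1.5  2.5  2.1]
```

```bash
cat > to.py <<'E'
# usage: to.py x y z heading_deg(of tool y) -> shift, turn
from h import *
import sys
x,y,z,hd=map(float,sys.argv[1:5])
s=manip.read_state(); Rm=R.from_euler('xyz',s['eef_rot']).as_matrix()
d=Rm.T@(np.array([x,y,z])-s['eef_pos'])/1000
# turn about tool z so that tool y projected heading = hd (x axis dot vertical plane)
g=np.array([-np.sin(np.radians(hd)),np.cos(np.radians(hd)),0]) # horizontal normal to heading
# want Rz-turned y perpendicular to g : y' = cos t y - sin t x
t=np.arctan2(Rm[:,1]@g,Rm[:,0]@g)
print('shift',d.round(4),'turn',round(t,4),'rows>=',np.ceil(max(np.linalg.norm(d)*1000/41.7,abs(t)/.125)),'per8',(d/8).round(4),round(t/8,4))
print('toolz',Rm[:,2].round(4),'tooly',Rm[:,1].round(4),'joints',s['joints'].round(3))
E
python3 to.py 420 -330 260 -38
```

```text
shift [ 0.2587 -0.2005  0.0705] turn -0.4862 rows>= 9.0 per8 [ 0.0323 -0.0251  0.0088] -0.0608
toolz [ 0.0216 -0.0502 -0.9985] tooly [ 0.4078 -0.9114  0.0546] joints [-1.221  0.503  0.935  0.003  1.649 -0.071]
```

Call:
{"api": "send_rows", "payload": {
  "commands": [
    [[0.032,-0.025,0.009],-0.06],
    [[0.064,-0.05,0.018],-0.12],
    [[0.096,-0.075,0.027],-0.18],
    [[0.128,-0.1,0.036],-0.24],
    [[0.16,-0.125,0.045],-0.3],
    [[0.192,-0.15,0.054],-0.36],
    [[0.224,-0.175,0.063],-0.42],
    [[0.256,-0.2,0.072],-0.48]
  ]
}}

```text
clock: 5.53
eef_pos: [418.9, -330.0, 256.4]
eef_rot: [3.097, 0.026, 0.903]
wrist_force: [1.4, 0.0, -0.3]
finger_gap: 93.5
```

```bash
python3 to.py 540 -20 240 -10
```

```text
shift [ 0.3187 -0.0971  0.0039] turn -0.492 rows>= 8.0 per8 [ 0.0398 -0.0121  0.0005] -0.0615
toolz [ 0.0193 -0.0477 -0.9987] tooly [ 0.7851 -0.6177  0.0447] joints [-0.724  0.2    1.528 -0.023  1.368 -0.053]
```

Call:
{"api": "send_rows", "payload": {
  "commands": [
    [[0.04,-0.012,0.0005],-0.061],
    [[0.08,-0.024,0.001],-0.122],
    [[0.12,-0.036,0.0015],-0.183],
    [[0.16,-0.048,0.002],-0.244],
    [[0.2,-0.06,0.0025],-0.305],
    [[0.24,-0.073,0.003],-0.366],
    [[0.28,-0.085,0.0035],-0.427],
    [[0.318,-0.097,0.004],-0.49]
  ]
}}

```text
clock: 6.2
eef_pos: [540.6, -20.1, 240.0]
eef_rot: [3.115, 0.045, 1.393]
wrist_force: [-0.4, -0.8, -0.5]
finger_gap: 94.1
```

```bash
python3 to.py 740 126 235 7;python3 pic.py side s2;python3 pic.py wrist w3
```

```text
shift [0.179  0.1705 0.0015] turn -0.2987 rows>= 6.0 per8 [0.0224 0.0213 0.0002] -0.0373
toolz [ 0.0187 -0.0494 -0.9986] tooly [ 0.9842 -0.1752  0.0271] joints [-0.081  0.243  1.513 -0.049  1.363  0.105]
6.2 [-0.081  0.243  1.513 -0.049  1.363  0.105] [540.6 -20.1 240. ] [3.115 0.045 1.393]
6.25 [-0.071  0.247  1.51  -0.047  1.363  0.106] [542.  -14.6 239.3] [3.115 0.044 1.402]
```

View pics/s2.png

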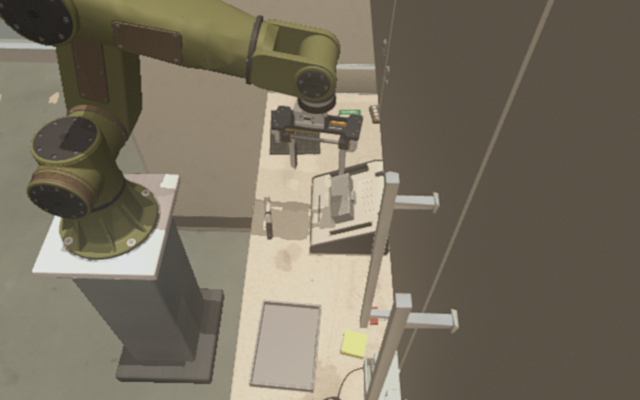

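View pics/w3.png

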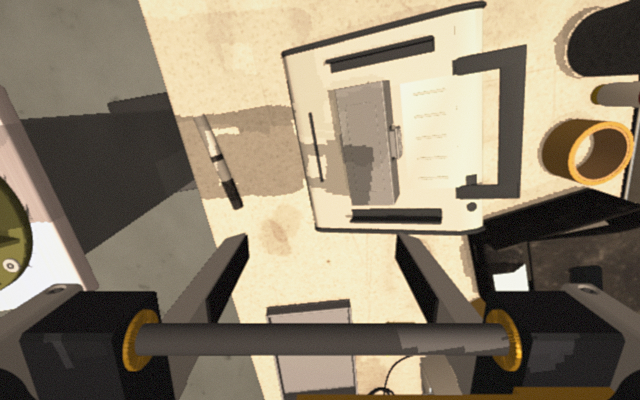

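Call:
{"api": "send_rows", "payload": {
  "commands": [
    [[0.022,0.021,0],-0.037],
    [[0.044,0.042,0],-0.075],
    [[0.066,0.063,0],-0.112],
    [[0.088,0.084,0],-0.15],
    [[0.11,0.105,0],-0.187],
    [[0.132,0.126,0],-0.225],
    [[0.154,0.148,0],-0.262],
    [[0.178,0.17,0.0],-0.3]
  ]
}}

```text
clock: 6.97
eef_pos: [740.0, 122.4, 236.3]
eef_rot: [3.129, 0.052, 1.691]
wrist_force: [-0.1, -0.8, 0.9]
finger_gap: 93.8
```

```bash
python3 to.py 800 134 260 7;python3 pic.py side s3
```

```text
shift [ 0.0031  0.0613 -0.0231] turn -0.0013 rows>= 2.0 per8 [ 0.0004  0.0077 -0.0029] -0.0002
toolz [ 0.0187 -0.0502 -0.9986] tooly [0.9926 0.1206 0.0126] joints [ 0.134  0.777  0.741 -0.052  1.612  0.011]
6.9667 [ 0.134  0.777  0.741 -0.052  1.612  0.011] [740.  122.4 236.3] [3.129 0.052 1.691]
```

View pics/s3.png

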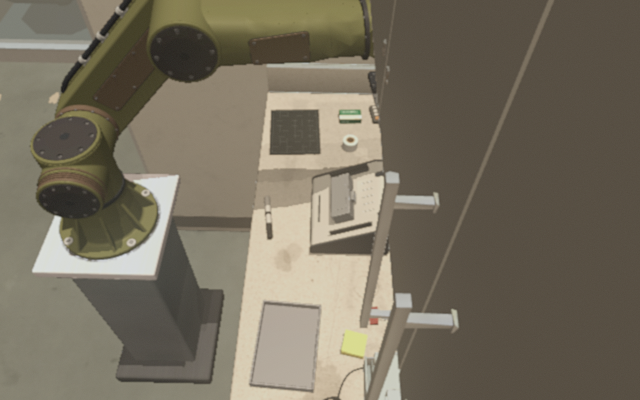

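Call:
{"api": "send_rows", "payload": {
  "commands": [
    [[0,0.03,-0.005],0],
    [[0,0.06,-0.01],0],
    [[0,0.09,-0.02],0],
    [[0,0.12,-0.03],0],
    [[0,0.3,-0.11],0],
    [[0,0.5,-0.19],0],
    [[0,0.7,-0.26],0],
    [[0,1.0,-0.37],0]
  ]
}}

```text
clock: 7.68
eef_pos: [808.1, 125.5, 259.6]
eef_rot: [3.095, 0.051, 1.69]
wrist_force: [0.0, 0.3, 1.1]
finger_gap: 94.0
```

```bash
python3 to.py 800 134 260 7
```

```text
shift [ 0.0093 -0.007  -0.0012] turn -0.0007 rows>= 1.0 per8 [ 0.0012 -0.0009 -0.0001] -0.0001
toolz [ 0.0524 -0.045  -0.9976] tooly [0.9915 0.1211 0.0466] joints [ 0.126  1.037  0.235 -0.053  1.823 -0.008]
```

Call:
{"api": "send_rows", "payload": {
  "commands": [
    [[0,1.0,-0.37],0],
    [[0,1.0,-0.37],0],
    [[0,1.0,-0.37],0],
    [[0,1.0,-0.37],0],
    [[0,1.0,-0.37],0],
    [[0,1.0,-0.37],0],
    [[0,1.0,-0.37],0],
    [[0,1.0,-0.37],0]
  ]
}}

```text
clock: 8.35
eef_pos: [813.3, 119.6, 266.5]
eef_rot: [3.07, 0.05, 1.69]
wrist_force: [-0.6, 0.1, 0.2]
finger_gap: 94.3
```

```bash
python3 to.py 800 134 260 7
```

```text
shift [ 0.0162 -0.0119  0.0048] turn 0.0011 rows>= 1.0 per8 [ 0.002  -0.0015  0.0006] 0.0001
toolz [ 0.0769 -0.0413 -0.9962] tooly [0.9899 0.1227 0.0713] joints [ 0.118  1.029  0.235 -0.051  1.805 -0.017]
```

Call:
{"api": "send_rows", "payload": {
  "commands": [
    [[0,1.0,-0.28],0],
    [[0,1.0,-0.28],0],
    [[0,1.0,-0.28],0],
    [[0,1.0,-0.28],0],
    [[0,1.0,-0.28],0],
    [[0,1.0,-0.28],0],
    [[0,1.0,-0.28],0],
    [[0,1.0,-0.28],0]
  ]
}}

```text
clock: 9.02
eef_pos: [824.1, 115.4, 261.0]
eef_rot: [3.042, 0.05, 1.69]
wrist_force: [-0.3, -0.4, 0.5]
finger_gap: 94.1
```

Call:
{"api": "send_rows", "payload": {
  "commands": [
    [[0,1.0,-0.26],0],
    [[0,1.0,-0.26],0],
    [[0,1.0,-0.26],0],
    [[0,1.0,-0.26],0],
    [[0,1.0,-0.26],0],
    [[0,1.0,-0.26],0],
    [[0,1.0,-0.26],0],
    [[0,1.0,-0.26],0]
  ]
}}

```text
clock: 9.68
eef_pos: [833.1, 112.6, 259.8]
eef_rot: [3.013, 0.049, 1.691]
wrist_force: [-0.3, -0.6, 0.8]
finger_gap: 94.0
```

```bash
python3 to.py 800 134 260 7
```

```text
shift [ 0.0252 -0.0299 -0.0053] turn 0.0039 rows>= 1.0 per8 [ 0.0032 -0.0037 -0.0007] 0.0005
toolz [ 0.133  -0.0333 -0.9906] tooly [0.9839 0.1247 0.1279] joints [ 0.106  1.039  0.236 -0.048  1.738 -0.028]
```

```bash
python3 pic.py wrist w4
```

```text
9.6833 [ 0.106  1.039  0.236 -0.048  1.738 -0.028] [833.1 112.6 259.8] [3.013 0.049 1.691]
```

View pics/w4.png

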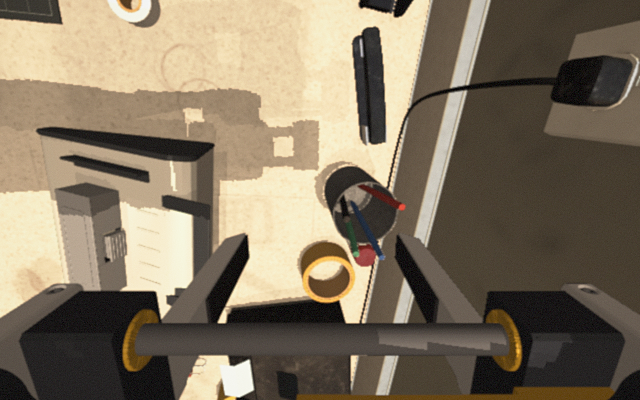

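Run:
```python
from h import *; import pickle
C=cam('wrist',pickle.load(open('pics/w4.pkl','rb')))
for uv in [(428,20),(405,180),(470,60),(445,170)]: print(uv,onz(C,uv,0).round(0),onz(C,uv,20).round(0))
print(onz(C,(401,207),140).round(0),onz(C,(395,240),110).round(0))
```

```text
(428, 20) [983. 317.  -0.] [975. 312.  20.]
(405, 180) [1000.  101.    0.] [991. 105.  20.]
(470, 60) [1056.  279.    0.] [1044.  275.   20.]
(445, 170) [1061.  123.    0.] [1049.  126.   20.]
[937. 103. 140.] [953.  50. 110.]
```

Call:
{"api": "send_rows", "payload": {
  "commands": [
    [[0,1.0,-0.25],0],
    [[0,1.0,-0.25],0],
    [[0,1.0,-0.25],0],
    [[0,1.0,-0.25],0],
    [[0,1.0,-0.25],0],
    [[0,1.0,-0.25],0],
    [[0,1.0,-0.25],0],
    [[0,1.0,-0.25],0]
  ]
}}

```text
clock: 10.4
eef_pos: [840.2, 110.8, 263.6]
eef_rot: [2.984, 0.049, 1.691]
wrist_force: [0.1, -0.1, 0.4]
finger_gap: 94.4
```

Call:
{"api": "send_rows", "payload": {
  "commands": [
    [[0,1.0,-0.23],0],
    [[0,1.0,-0.23],0],
    [[0,1.0,-0.23],0],
    [[0,1.0,-0.23],0],
    [[0,1.0,-0.23],0],
    [[0,1.0,-0.23],0],
    [[0,1.0,-0.23],0],
    [[0,1.0,-0.23],0]
  ]
}}

```text
clock: 11.07
eef_pos: [846.5, 109.8, 269.1]
eef_rot: [2.955, 0.049, 1.691]
wrist_force: [-0.1, -0.5, -0.3]
finger_gap: 94.1
```

Call:
{"api": "send_rows", "payload": {
  "commands": [
    [[0,1.0,-0.21],0],
    [[0,1.0,-0.21],0],
    [[0,1.0,-0.21],0],
    [[0,1.0,-0.21],0],
    [[0,1.0,-0.21],0],
    [[0,1.0,-0.21],0],
    [[0,1.0,-0.21],0],
    [[0,1.0,-0.21],0]
  ]
}}

```text
clock: 11.73
eef_pos: [852.4, 109.4, 275.8]
eef_rot: [2.926, 0.049, 1.691]
wrist_force: [0.5, 0.1, -0.3]
finger_gap: 93.9
```

Call:
{"api": "send_rows", "payload": {
  "commands": [
    [[0,1.0,-0.19],0],
    [[0,1.0,-0.19],0],
    [[0,1.0,-0.19],0],
    [[0,1.0,-0.19],0],
    [[0,1.0,-0.19],0],
    [[0,1.0,-0.19],0],
    [[0,1.0,-0.19],0],
    [[0,1.0,-0.19],0]
  ]
}}

```text
clock: 12.4
eef_pos: [857.8, 109.3, 283.3]
eef_rot: [2.897, 0.049, 1.691]
wrist_force: [0.9, -0.3, 0.2]
finger_gap: 93.7
```

```bash
python3 to.py 800 134 260 7
```

```text
shift [ 0.0325 -0.0581  0.0079] turn 0.0095 rows>= 2.0 per8 [ 0.0041 -0.0073  0.001 ] 0.0012
toolz [ 0.2461 -0.018  -0.9691] tooly [0.9619 0.1277 0.2419] joints [ 0.098  1.017  0.236 -0.042  1.643 -0.037]
```

Call:
{"api": "send_rows", "payload": {
  "commands": [
    [[0,1.0,-0.12],0],
    [[0,1.0,-0.12],0],
    [[0,1.0,-0.12],0],
    [[0,1.0,-0.12],0],
    [[0,1.0,-0.12],0],
    [[0,1.0,-0.12],0],
    [[0,1.0,-0.12],0],
    [[0,1.0,-0.12],0]
  ]
}}

```text
clock: 13.07
eef_pos: [867.4, 109.5, 280.8]
eef_rot: [2.868, 0.049, 1.691]
wrist_force: [0.1, -0.4, -0.5]
finger_gap: 94.2
```

Call:
{"api": "send_rows", "payload": {
  "commands": [
    [[0,1.0,-0.09],0],
    [[0,1.0,-0.09],0],
    [[0,1.0,-0.09],0],
    [[0,1.0,-0.09],0],
    [[0,1.0,-0.09],0],
    [[0,1.0,-0.09],0],
    [[0,1.0,-0.09],0],
    [[0,1.0,-0.09],0]
  ]
}}

```text
clock: 13.73
eef_pos: [876.4, 110.0, 279.7]
eef_rot: [2.838, 0.049, 1.691]
wrist_force: [-0.6, 0.4, -0.0]
finger_gap: 93.8
```

Call:
{"api": "send_rows", "payload": {
  "commands": [
    [[0,1.0,-0.06],0],
    [[0,1.0,-0.06],0],
    [[0,1.0,-0.06],0],
    [[0,1.0,-0.06],0],
    [[0,1.0,-0.06],0],
    [[0,1.0,-0.06],0],
    [[0,1.0,-0.06],0],
    [[0,1.0,-0.06],0]
  ]
}}

```text
clock: 14.4
eef_pos: [885.1, 110.6, 279.5]
eef_rot: [2.809, 0.049, 1.691]
wrist_force: [0.1, -0.6, -0.4]
finger_gap: 94.2
```

```bash
python3 to.py 800 134 260 7
```

```text
shift [ 0.0343 -0.083  -0.0098] turn 0.0137 rows>= 3.0 per8 [ 0.0043 -0.0104 -0.0012] 0.0017
toolz [ 0.33   -0.0065 -0.9439] tooly [0.9364 0.1288 0.3265] joints [ 0.095  1.03   0.236 -0.038  1.542 -0.039]
```

Call:
{"api": "send_rows", "payload": {
  "commands": [
    [[0,1.0,-0.06],0],
    [[0,1.0,-0.06],0],
    [[0,1.0,-0.06],0],
    [[0,1.0,-0.06],0],
    [[0,1.0,-0.06],0],
    [[0,1.0,-0.06],0],
    [[0,1.0,-0.06],0],
    [[0,1.0,-0.06],0]
  ]
}}

```text
clock: 15.07
eef_pos: [890.7, 111.3, 286.9]
eef_rot: [2.779, 0.049, 1.691]
wrist_force: [0.7, -0.0, 0.3]
finger_gap: 94.2
```

Call:
{"api": "send_rows", "payload": {
  "commands": [
    [[0,1.0,-0.02],0],
    [[0,1.0,-0.02],0],
    [[0,1.0,-0.02],0],
    [[0,1.0,-0.02],0],
    [[0,1.0,-0.02],0],
    [[0,1.0,-0.02],0],
    [[0,1.0,-0.02],0],
    [[0,1.0,-0.02],0]
  ]
}}

```text
clock: 15.73
eef_pos: [897.7, 112.2, 290.7]
eef_rot: [2.75, 0.049, 1.691]
wrist_force: [-0.2, -0.2, 0.3]
finger_gap: 93.9
```

Call:
{"api": "send_rows", "payload": {
  "commands": [
    [[0,1.0,0.0],0],
    [[0,1.0,0.0],0],
    [[0,1.0,0.0],0],
    [[0,1.0,0.0],0],
    [[0,1.0,0.0],0],
    [[0,1.0,0.0],0],
    [[0,1.0,0.0],0],
    [[0,1.0,0.0],0]
  ]
}}

```text
clock: 16.4
eef_pos: [903.9, 113.0, 296.6]
eef_rot: [2.72, 0.049, 1.691]
wrist_force: [0.6, -0.3, -0.4]
finger_gap: 93.9
```

```bash
python3 to.py 800 134 260 7
```

```text
shift [ 0.035  -0.1062 -0.0093] turn 0.0178 rows>= 3.0 per8 [ 0.0044 -0.0133 -0.0012] 0.0022
toolz [ 0.4116  0.005  -0.9113] tooly [0.9035 0.1289 0.4088] joints [ 0.094  1.02   0.236 -0.034  1.463 -0.04 ]
```

```bash
python3 to.py 530 20 260 0
```

```text
shift [-0.0458 -0.3648 -0.121 ] turn 0.1292 rows>= 10.0 per8 [-0.0057 -0.0456 -0.0151] 0.0162
toolz [ 0.4116  0.005  -0.9113] tooly [0.9035 0.1289 0.4088] joints [ 0.094  1.02   0.236 -0.034  1.463 -0.04 ]
```

Call:
{"api": "send_rows", "payload": {
  "commands": [
    [[-0.005,-0.036,-0.012],0.016],
    [[-0.009,-0.073,-0.024],0.032],
    [[-0.014,-0.11,-0.036],0.048],
    [[-0.018,-0.146,-0.049],0.065],
    [[-0.023,-0.183,-0.061],0.081],
    [[-0.028,-0.22,-0.073],0.097],
    [[-0.033,-0.257,-0.085],0.113],
    [[-0.038,-0.293,-0.097],0.129]
  ]
}}

```text
clock: 17.07
eef_pos: [670.3, 54.2, 273.9]
eef_rot: [2.717, -0.005, 1.572]
wrist_force: [0.9, -0.9, 0.8]
finger_gap: 94.0
```

```bash
python3 to.py 530 20 250 0; python3 pic.py wrist w5; python3 pic.py top t5
```

```text
shift [-0.0341 -0.1376 -0.0362] turn -0.0006 rows>= 4.0 per8 [-0.0043 -0.0172 -0.0045] -0.0001
toolz [ 0.4119  0.005  -0.9112] tooly [ 9.112e-01 -6.000e-04  4.119e-01] joints [ 0.029  0.295  1.423 -0.008  0.998  0.032]
17.0667 [ 0.029  0.295  1.423 -0.008  0.998  0.032] [670.3  54.2 273.9] [ 2.717 -0.005  1.572]
17.1167 [ 0.028  0.285  1.445 -0.008  0.997  0.031] [662.5  53.  269.8] [ 2.726 -0.005  1.571]
```

View pics/w5.png

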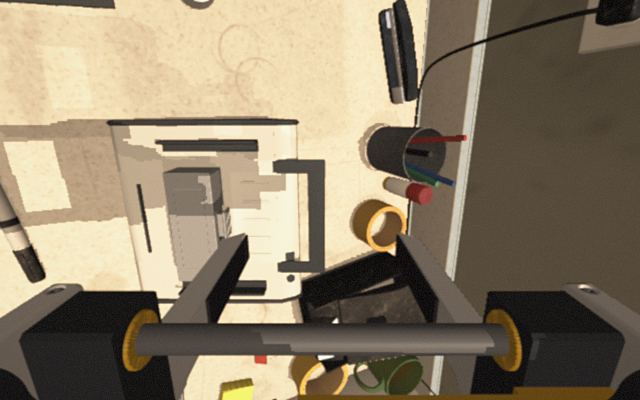

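```bash
python3 to.py 540 0 245 0
```

```text
shift [-0.0536 -0.1269 -0.027 ] turn -0.0008 rows>= 4.0 per8 [-0.0067 -0.0159 -0.0034] -0.0001
toolz [ 0.4069  0.0045 -0.9135] tooly [ 9.135e-01 -8.000e-04  4.069e-01] joints [ 0.028  0.291  1.431 -0.008  1.     0.031]
```

Call:
{"api": "send_rows", "payload": {
  "commands": [
    [[-0.009,-0.021,-0.005],0],
    [[-0.018,-0.042,-0.009],0],
    [[-0.027,-0.063,-0.014],0],
    [[-0.036,-0.085,-0.018],0],
    [[-0.045,-0.106,-0.023],0],
    [[-0.054,-0.127,-0.027],0],
    [[-0.054,-0.127,-0.027],0],
    [[-0.054,-0.127,-0.027],0]
  ]
}}

```text
clock: 17.83
eef_pos: [546.0, 0.1, 247.3]
eef_rot: [2.716, -0.004, 1.572]
wrist_force: [0.5, 0.0, 0.8]
finger_gap: 93.8
```

```bash
python3 pic.py wrist w6; python3 to.py 540 0 245 0
```

```text
17.8333 [-0.087  0.023  1.801  0.052  0.895 -0.111] [5.460e+02 1.000e-01 2.473e+02] [ 2.716 -0.004  1.572]
shift [-0.0003 -0.0069 -0.0006] turn -0.0 rows>= 1.0 per8 [-0.     -0.0009 -0.0001] -0.0
toolz [ 0.4131  0.0048 -0.9107] tooly [ 0.9107 -0.      0.4131] joints [-0.086  0.024  1.8    0.052  0.895 -0.111]
```

View pics/w6.png

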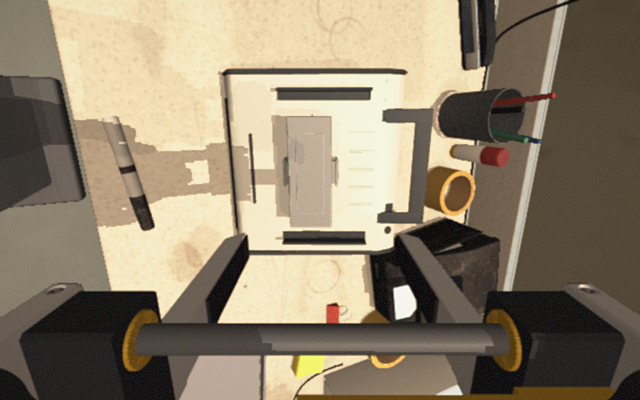

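Run:
```python
import cv2
im=cv2.imread('pics/w6.png'); cv2.imwrite('pics/w6z.png',cv2.resize(im[100:240,260:360],None,fx=4,fy=4,interpolation=cv2.INTER_CUBIC))
```

```text
(no output)
```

View pics/w6z.png

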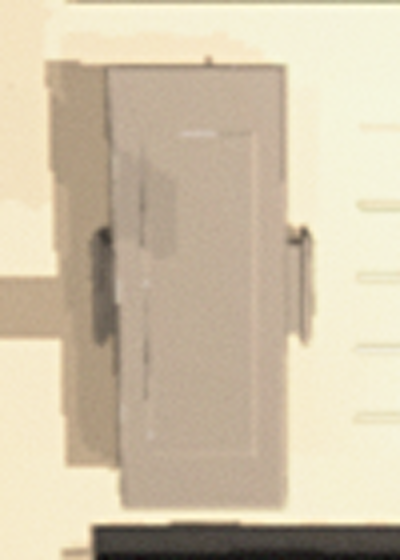

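Run:
```python
from h import *; import pickle
W=cam('wrist',pickle.load(open('pics/w6.pkl','rb')));T=cam('top')
w=lambda u,v:(260+u/4,100+v/4); t=lambda u,v:(270+u/6,105+v/5)
prs=[('up+y',w(284,66),t(213,343)),('up-y',w(286,507),t(508,348)),('dn+y',w(110,66),t(213,450)),('dn-y',w(122,507),t(502,450))]
P=[]
for n,a,b in prs:
    p,e=tri(W,a,T,b);P.append(p);print(n,p.round(1),round(e,1))
P=np.array(P);c=P.mean(0);print('c',c.round(1),'len',np.linalg.norm(P[0]-P[1]),np.linalg.norm(P[2]-P[3]),'wid',np.linalg.norm(P[0]-P[2]))
n=np.array([-.4226,0,.9063])
for sx in (612,618,624):
    p0=np.array([sx-12,14,75])+34*n
    Q=[onplane(W,a,p0,n) for _,a,_ in prs]
    Q=np.array(Q);print(sx,Q.mean(0).round(1),'len',np.linalg.norm(Q[0]-Q[1]).round(1),np.linalg.norm(Q[2]-Q[3]).round(1),'wid',np.linalg.norm(Q[0]-Q[2]).round(1),np.linalg.norm(Q[1]-Q[3]).round(1),'p0',p0.round(1),'yaw',np.degrees(np.arctan2(-(Q[0]-Q[1])[0],(Q[0]-Q[1])[1])).round(2))
# bounds of scanner in wrist view on table/deck
for uv,pt in [((224,71),'tl'),((406,71),'tr'),((237,252),'bl')]:
    print(pt,onplane(W,uv,np.array([612,14,75]),n).round(1))
```

```text
up+y [625.   76.7  98.6] 3.3
up-y [622.4 -47.1 108.8] 0.0
dn+y [569.7  75.7 112. ] 6.3
dn-y [574.9 -45.5  94.7] 3.1
c [598.   15.  103.5] len 124.28855444293394 122.49777293960436 wid 56.859609442650275
612 [595.3  18.1 110.3] len 120.8 120.9 wid 44.7 46.7 p0 [585.6  14.  105.8] yaw 0.72
618 [596.2  17.6 107.9] len 121.7 121.9 wid 45.1 47.0 p0 [591.6  14.  105.8] yaw 0.72
624 [597.2  17.1 105.6] len 122.7 122.8 wid 45.4 47.4 p0 [597.6  14.  105.8] yaw 0.72
tl [524.4 126.7  34.2]
tr [707.  126.6 119.3]
bl [522.2 -93.   33.1]
```

```bash
python3 to.py 588.9 16 123.6 0
```

```text
shift [ 0.015  -0.0125  0.1302] turn -0.0 rows>= 4.0 per8 [ 0.0019 -0.0016  0.0163] -0.0
toolz [ 0.4131  0.0048 -0.9107] tooly [ 0.9107 -0.      0.4131] joints [-0.086  0.024  1.8    0.052  0.895 -0.111]
```

Call:
{"api": "send_rows", "payload": {
  "commands": [
    [[0.003,-0.002,0.026],0],
    [[0.006,-0.005,0.052],0],
    [[0.009,-0.008,0.078],0],
    [[0.012,-0.01,0.104],0],
    [[0.015,-0.0125,0.13],0],
    [[0.015,-0.0125,0.13],0],
    [[0.015,-0.0125,0.13],0],
    [[0.015,-0.0125,0.13],0]
  ]
}}

```text
clock: 18.55
eef_pos: [588.6, 16.2, 124.3]
eef_rot: [2.716, -0.004, 1.573]
wrist_force: [-0.2, 0.8, 0.5]
finger_gap: 94.3
```

```bash
python3 to.py 610 16 78.3 0; python3 pic.py wrist w7;python3 pic.py side s7
python3 - <<'E'
import cv2
im=cv2.imread('pics/s7.png'); cv2.imwrite('pics/s7z.png',cv2.resize(im[60:260,240:420],None,fx=3,fy=3,interpolation=cv2.INTER_CUBIC))
E
```

```text
shift [-0.0004  0.0005  0.0507] turn 0.0005 rows>= 2.0 per8 [-0.0001  0.0001  0.0063] 0.0001
toolz [ 0.4129  0.0051 -0.9107] tooly [9.108e-01 5.000e-04 4.129e-01] joints [-0.046  0.261  1.837  0.041  0.619 -0.076]
18.55 [-0.046  0.261  1.837  0.041  0.619 -0.076] [588.6  16.2 124.3] [ 2.716 -0.004  1.573]
18.6 [-0.046  0.26   1.837  0.041  0.619 -0.076] [588.6  16.1 124.7] [ 2.715 -0.004  1.573]
```

View pics/w7.png

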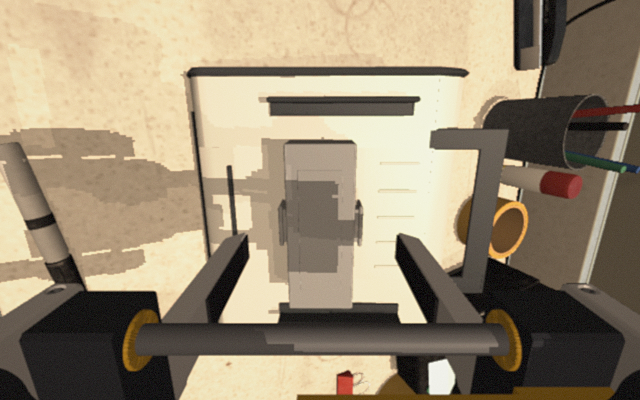

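View pics/s7z.png

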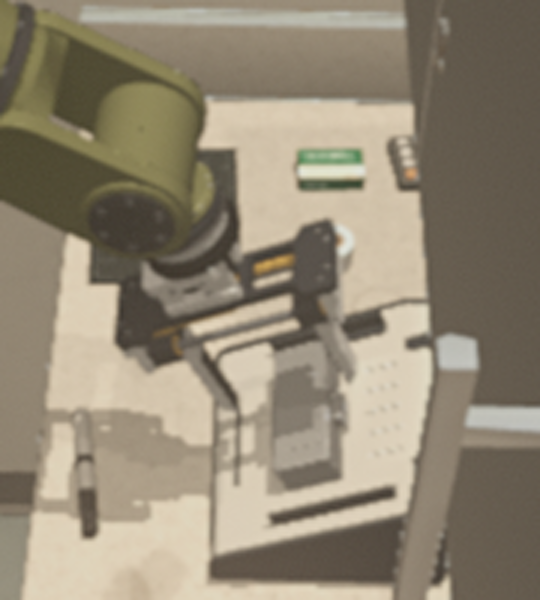

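Run:
```python
from h import *; import pickle
W=cam('wrist',pickle.load(open('pics/w7.pkl','rb')))
n=np.array([-.4226,0,.9063]);p0=np.array([597.3,16,105.5])
Q=np.array([onplane(W,u,p0,n) for u in [(285,142),(354,142),(285,307),(353,307)]]);print(Q.round(1),Q.mean(0).round(1),Q[0]-Q[2])
im=cv2.imread('pics/w7.png');cv2.imwrite('pics/w7z.png',cv2.resize(im[130:320,260:380],None,fx=3,fy=3,interpolation=cv2.INTER_CUBIC))
```

```text
[[576.1  79.9  95.6]
 [616.7  80.  114.5]
 [572.5 -44.1  93.9]
 [619.4 -43.6 115.8]] [596.2  18.  105. ] [  3.60201252 123.95638192   1.67958787]
```

View pics/w7z.png

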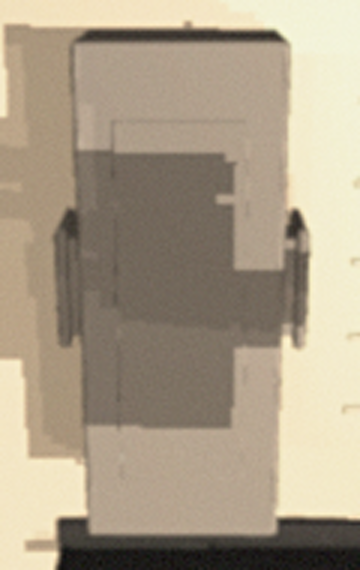

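Call:
{"api": "send_rows", "payload": {
  "commands": [
    [[0.0005,0,0.01],0],
    [[0.0005,0,0.02],0],
    [[0.0005,0,0.03],0],
    [[0.0005,0,0.038],0],
    [[0.0005,0,0.044],0],
    [[0.0005,0,0.048],0],
    [[0.0005,0,0.0505],0],
    [[0.0005,0,0.0505],0]
  ]
}}

```text
clock: 19.32
eef_pos: [608.6, 16.8, 76.2]
eef_rot: [2.718, -0.004, 1.573]
wrist_force: [0.3, 0.4, 0.9]
finger_gap: 93.6
```

```bash
python3 to.py 609.5 17 78.3 0; python3 pic.py wrist w8;python3 pic.py side s8
python3 - <<'E'
import cv2
im=cv2.imread('pics/s8.png'); cv2.imwrite('pics/s8z.png',cv2.resize(im[120:260,280:420],None,fx=4,fy=4,interpolation=cv2.INTER_CUBIC))
E
```

```text
shift [ 0.0002  0.0017 -0.0015] turn 0.0002 rows>= 1.0 per8 [ 0.      0.0002 -0.0002] 0.0
toolz [ 0.411   0.005  -0.9116] tooly [9.116e-01 2.000e-04 4.110e-01] joints [-0.043  0.375  1.814  0.045  0.529 -0.078]
19.3167 [-0.043  0.375  1.814  0.045  0.529 -0.078] [608.6  16.8  76.2] [ 2.718 -0.004  1.573]
19.3667 [-0.043  0.375  1.814  0.045  0.53  -0.078] [608.7  16.8  76.7] [ 2.718 -0.004  1.573]
```

View pics/w8.png

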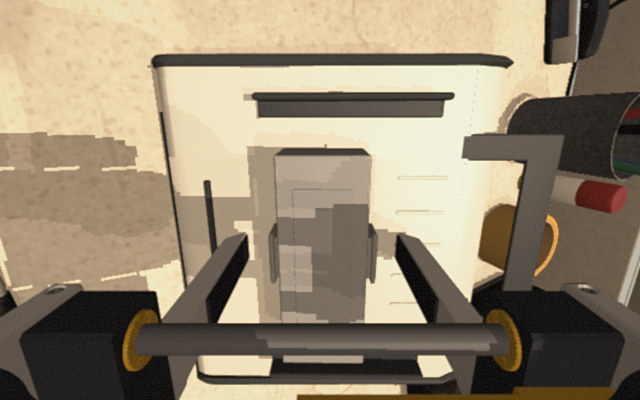

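View pics/s8z.png

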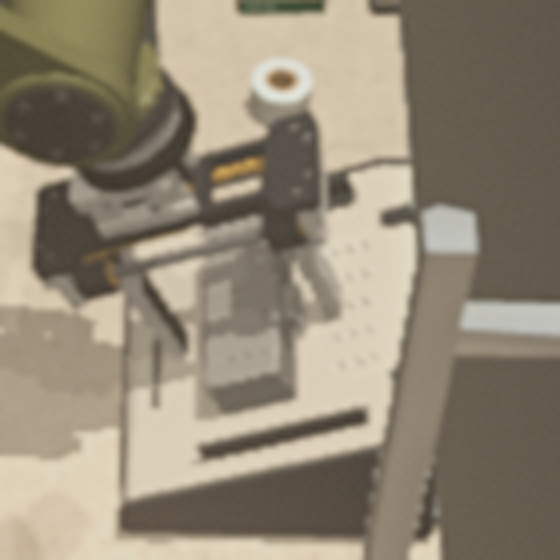

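Call:
{"api": "send_rows", "payload": {
  "commands": [
    [[0,0.001,0],0],
    [[0,0.001,0],0],
    [[0,0.001,0],0],
    [[0,0.001,0],0],
    [[0,0.001,0],0],
    [[0,0.001,0],0],
    [[0,0.001,0],0],
    [[0,0.001,0],0]
  ],
  "hand": 0.3,
  "force": 30
}}

```text
clock: 20.08
eef_pos: [609.6, 16.8, 77.6]
eef_rot: [2.717, -0.004, 1.573]
wrist_force: [-4.5, 0.4, 5.1]
finger_gap: 50.3
```

```bash
python3 to.py 609.5 17 78.3 0; python3 pic.py wrist w9
```

```text
shift [ 0.0002  0.0002 -0.0007] turn 0.0002 rows>= 1.0 per8 [ 0.      0.     -0.0001] 0.0
toolz [ 0.4118  0.005  -0.9112] tooly [9.113e-01 2.000e-04 4.118e-01] joints [-0.043  0.375  1.812  0.044  0.532 -0.077]
20.0833 [-0.043  0.375  1.812  0.044  0.532 -0.077] [609.6  16.8  77.6] [ 2.717 -0.004  1.573]
```

View pics/w9.png

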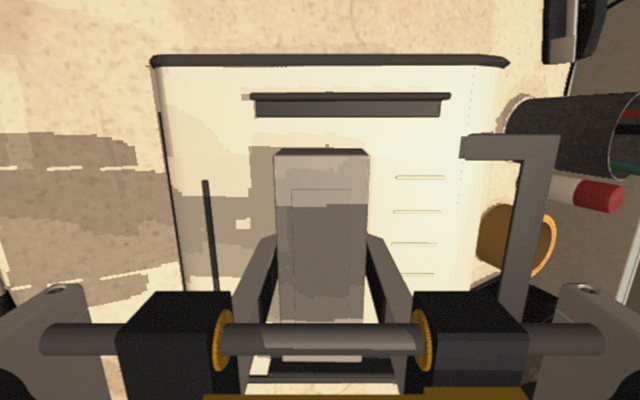

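Call:
{"api": "send_rows", "payload": {
  "commands": [
    [[0,0,-0.003],0],
    [[0,-0.0001,-0.008],0],
    [[0,-0.0002,-0.016],0],
    [[0,-0.0003,-0.025],0],
    [[0,-0.0004,-0.035],0],
    [[0,-0.0005,-0.045],0],
    [[0,-0.0006,-0.055],0],
    [[0,-0.0007,-0.065],0]
  ]
}}

```text
clock: 20.8
eef_pos: [581.7, 16.5, 137.4]
eef_rot: [2.717, -0.004, 1.573]
wrist_force: [0.4, 0.1, -1.4]
finger_gap: 50.3
```

```bash
python3 to.py 467 332 200 0;python3 pic.py wrist w10; python3 pic.py side s10
python3 - <<'E'
import cv2
im=cv2.imread('pics/s10.png'); cv2.imwrite('pics/s10z.png',cv2.resize(im[80:260,250:430],None,fx=3,fy=3,interpolation=cv2.INTER_CUBIC))
E
```

```text
shift [ 0.316  -0.0787 -0.1027] turn 0.0003 rows>= 9.0 per8 [ 0.0395 -0.0098 -0.0128] 0.0
toolz [ 0.4121  0.005  -0.9111] tooly [9.111e-01 3.000e-04 4.121e-01] joints [-0.046  0.228  1.843  0.04   0.647 -0.073]
20.8 [-0.046  0.228  1.843  0.04   0.647 -0.073] [581.7  16.5 137.4] [ 2.717 -0.004  1.573]
20.85 [-0.046  0.225  1.842  0.039  0.648 -0.073] [582.   16.5 139.2] [ 2.715 -0.004  1.573]
```

View pics/w10.png

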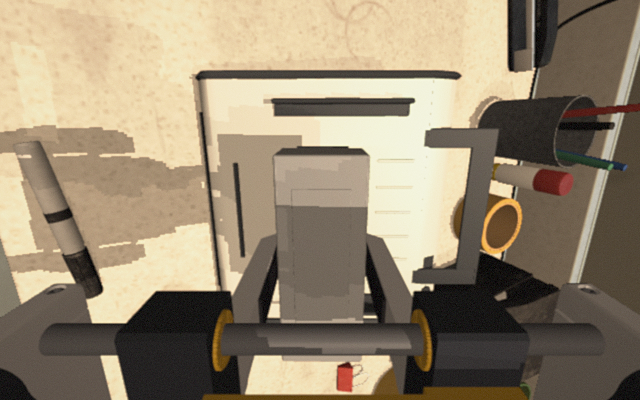

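View pics/s10z.png

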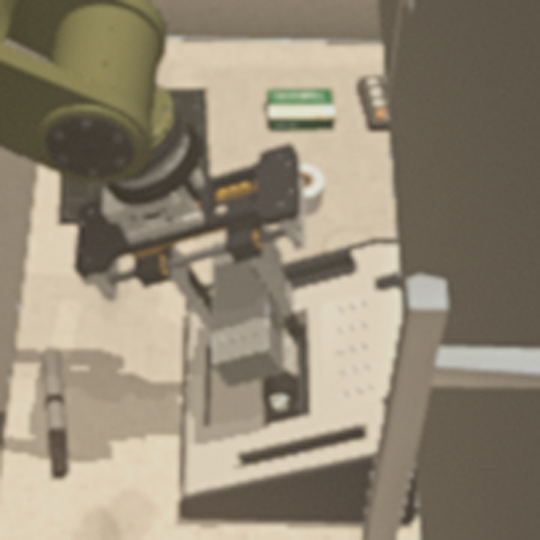

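```bash
python3 to.py 500 300 170 0
```

```text
shift [ 0.2839 -0.0617 -0.0616] turn 0.0003 rows>= 8.0 per8 [ 0.0355 -0.0077 -0.0077] 0.0
toolz [ 0.4142  0.0049 -0.9102] tooly [9.102e-01 3.000e-04 4.142e-01] joints [-0.046  0.227  1.842  0.04   0.646 -0.074]
```

Call:
{"api": "send_rows", "payload": {
  "commands": [
    [[0.01,-0.002,-0.02],0],
    [[0.04,-0.008,-0.035],0],
    [[0.08,-0.017,-0.05],0],
    [[0.12,-0.026,-0.06],0],
    [[0.16,-0.035,-0.06],0],
    [[0.2,-0.044,-0.06],0],
    [[0.24,-0.053,-0.06],0],
    [[0.28,-0.062,-0.06],0]
  ]
}}

```text
clock: 21.57
eef_pos: [499.4, 298.2, 166.4]
eef_rot: [2.717, -0.005, 1.573]
wrist_force: [0.3, -0.0, -1.0]
finger_gap: 50.4
```

```bash
python3 to.py 460 332 60 0; python3 pic.py wrist w11
```

```text
shift [ 0.0334 -0.0798  0.0809] turn 0.0002 rows>= 3.0 per8 [ 0.0042 -0.01    0.0101] 0.0
toolz [ 0.4121  0.0052 -0.9111] tooly [9.112e-01 2.000e-04 4.121e-01] joints [ 0.578  0.228  1.767 -0.311  0.806  0.754]
21.5667 [ 0.578  0.228  1.767 -0.311  0.806  0.754] [499.4 298.2 166.4] [ 2.717 -0.005  1.573]
```

View pics/w11.png

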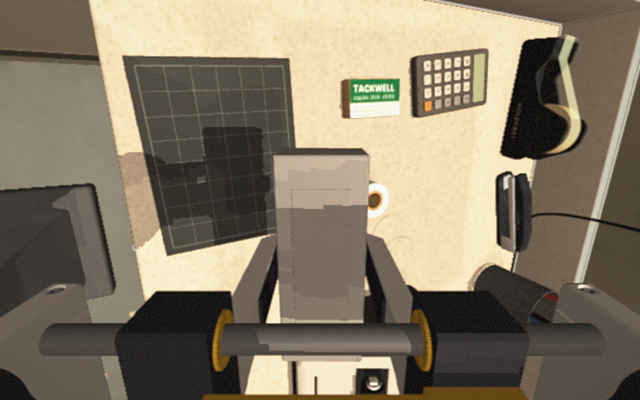

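Run:
```python
from h import *; import pickle
W=cam('wrist',pickle.load(open('pics/w11.pkl','rb')))
for u in [(124,58),(289,58),(168,254)]: print(onz(W,u,3).round(0))
```

```text
[389. 425.   3.]
[537. 435.   3.]
[400. 240.   3.]
```

Call:
{"api": "send_rows", "payload": {
  "commands": [
    [[0.009,-0.02,0.02],0],
    [[0.018,-0.04,0.04],0],
    [[0.027,-0.06,0.06],0],
    [[0.036,-0.08,0.08],0],
    [[0.037,-0.08,0.081],0],
    [[0.037,-0.08,0.081],0],
    [[0.037,-0.08,0.081],0],
    [[0.037,-0.08,0.081],0]
  ]
}}

```text
clock: 22.28
eef_pos: [461.9, 333.6, 61.8]
eef_rot: [2.715, -0.006, 1.572]
wrist_force: [-0.2, -0.3, -0.6]
finger_gap: 50.3
```

```bash
python3 to.py 461 335 31 0; python3 pic.py side s12
python3 - <<'E'
import cv2
im=cv2.imread('pics/s12.png'); cv2.imwrite('pics/s12z.png',cv2.resize(im[60:220,220:400],None,fx=4,fy=3.5,interpolation=cv2.INTER_CUBIC))
E
```

```text
shift [ 0.0012 -0.0135  0.0277] turn -0.001 rows>= 1.0 per8 [ 0.0001 -0.0017  0.0035] -0.0001
toolz [ 0.4135  0.0062 -0.9105] tooly [ 0.9105 -0.001   0.4135] joints [ 0.683  0.372  1.864 -0.461  0.614  1.023]
22.2833 [ 0.683  0.372  1.864 -0.461  0.614  1.023] [461.9 333.6  61.8] [ 2.715 -0.006  1.572]
```

View pics/s12z.png

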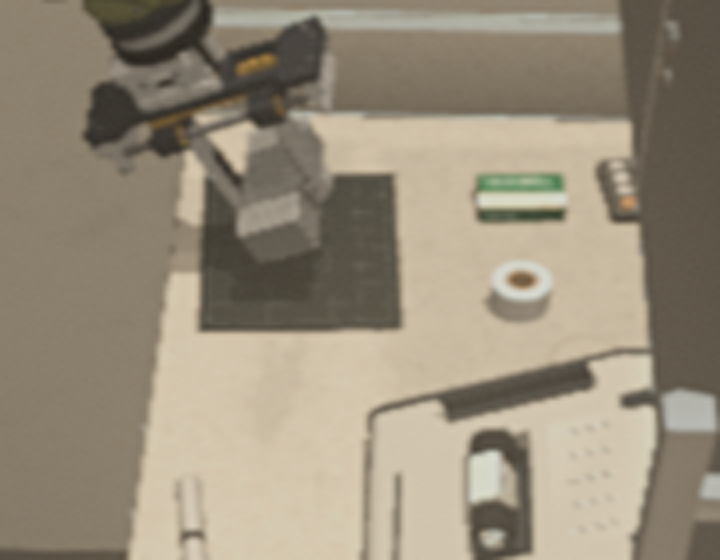

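Call:
{"api": "send_rows", "payload": {
  "commands": [
    [[0,-0.003,0.006],0],
    [[0.001,-0.006,0.012],0],
    [[0.001,-0.009,0.018],0],
    [[0.001,-0.0115,0.0235],0],
    [[0.001,-0.0135,0.0277],0],
    [[0.001,-0.0135,0.0277],0],
    [[0.001,-0.0135,0.0277],0],
    [[0.001,-0.0135,0.0277],0]
  ]
}}

```text
clock: 23.0
eef_pos: [459.9, 334.8, 29.3]
eef_rot: [2.717, -0.005, 1.573]
wrist_force: [-0.2, -0.1, -0.8]
finger_gap: 50.2
```

```bash
python3 to.py 461 335 31 0; python3 pic.py side s13; python3 pic.py top t13
python3 - <<'E'
import cv2
im=cv2.imread('pics/s13.png'); cv2.imwrite('pics/s13z.png',cv2.resize(im[90:180,240:340],None,fx=6,fy=6,interpolation=cv2.INTER_CUBIC))
im=cv2.imread('pics/t13.png'); cv2.imwrite('pics/t13z.png',cv2.resize(im[180:280,150:270],None,fx=6,fy=6,interpolation=cv2.INTER_CUBIC))
E
```

```text
shift [ 0.0002  0.0017 -0.0011] turn 0.0002 rows>= 1.0 per8 [ 0.      0.0002 -0.0001] 0.0
toolz [ 0.4117  0.0051 -0.9113] tooly [9.113e-01 2.000e-04 4.118e-01] joints [ 0.687  0.43   1.877 -0.511  0.554  1.086]
23.0 [ 0.687  0.43   1.877 -0.511  0.554  1.086] [459.9 334.8  29.3] [ 2.717 -0.005  1.573]
23.05 [ 0.687  0.43   1.877 -0.511  0.554  1.086] [459.9 334.8  29.4] [ 2.717 -0.005  1.573]
```

View pics/s13z.png

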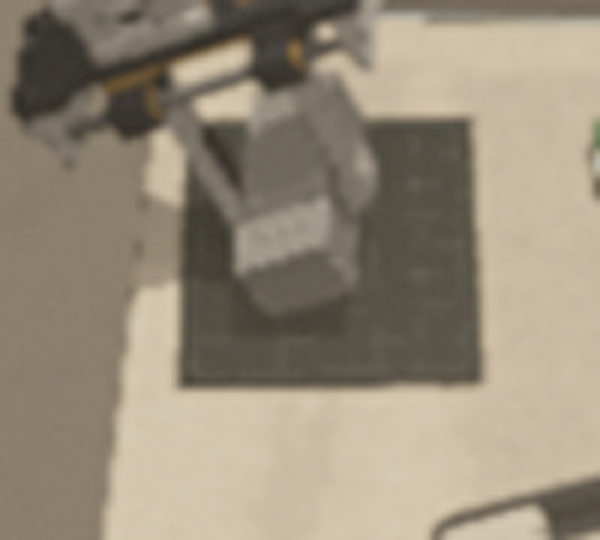

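Call:
{"api": "send_rows", "payload": {
  "commands": [
    [[0,0.0005,-0.001],0],
    [[0,0.0005,-0.001],0],
    [[0,0.0005,-0.001],0],
    [[0,0.0005,-0.001],0],
    [[0,0.0005,-0.001],0],
    [[0,0.0005,-0.001],0],
    [[0,0.0005,-0.001],0],
    [[0,0.0005,-0.001],0]
  ],
  "hand": -1
}}

```text
clock: 23.77
eef_pos: [459.8, 334.7, 30.3]
eef_rot: [2.717, -0.004, 1.573]
wrist_force: [0.5, -0.7, 1.0]
finger_gap: 93.6
```

```bash
python3 pic.py wrist w14;python3 pic.py side s14
python3 - <<'E'
import cv2
im=cv2.imread('pics/s14.png'); cv2.imwrite('pics/s14z.png',cv2.resize(im[90:180,240:340],None,fx=6,fy=6,interpolation=cv2.INTER_CUBIC))
E
```

```text
23.7667 [ 0.687  0.428  1.877 -0.509  0.556  1.084] [459.8 334.7  30.3] [ 2.717 -0.004  1.573]
23.8167 [ 0.687  0.428  1.877 -0.509  0.556  1.084] [459.8 334.7  30.3] [ 2.717 -0.004  1.573]
```

View pics/s14z.png

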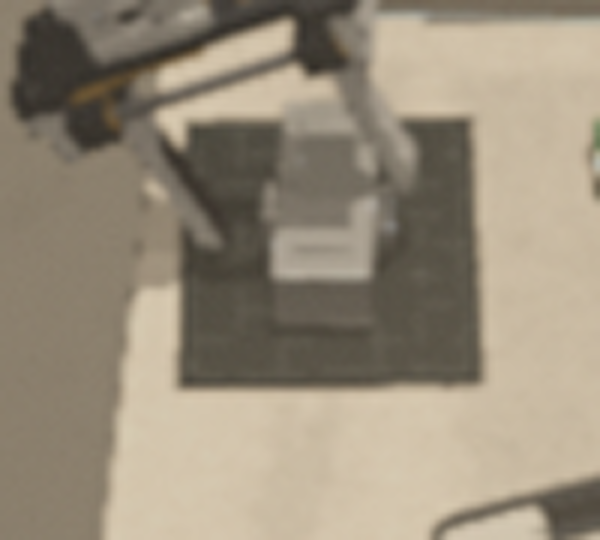

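View pics/w14.png

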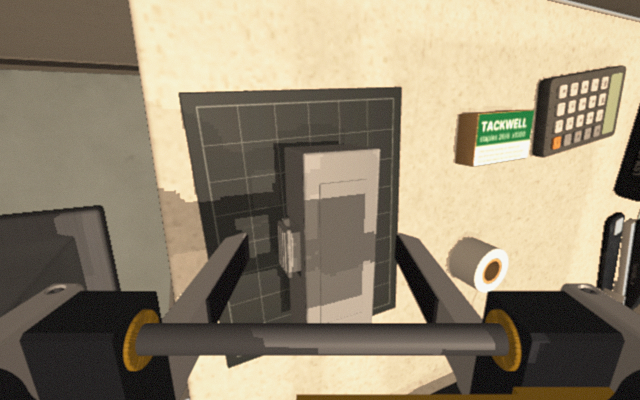

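Run:
```python
from h import *
s=manip.read_state();Rm=R.from_euler('xyz',s['eef_rot']).as_matrix();print((Rm.T@(np.array([567.3,16.8,168])-s['eef_pos'])).round(1))
```

```text
[-317.5  154.6  -82.9]
```

Call:
{"api": "send_rows", "payload": {
  "commands": [
    [[0,0,-0.025],0],
    [[0,0,-0.06],0],
    [[0,0,-0.095],0],
    [[-0.015,0.007,-0.12],0],
    [[-0.05,0.024,-0.13],0],
    [[-0.085,0.041,-0.13],0],
    [[-0.12,0.058,-0.13],0],
    [[-0.155,0.075,-0.13],0]
  ]
}}

```text
clock: 24.53
eef_pos: [475.3, 177.6, 179.8]
eef_rot: [2.716, -0.005, 1.574]
wrist_force: [-0.3, 1.2, 0.1]
finger_gap: 93.9
```

Call:
{"api": "send_rows", "payload": {
  "commands": [
    [[-0.035,0.017,0.005],0],
    [[-0.07,0.034,0.01],0],
    [[-0.105,0.051,0.02],0],
    [[-0.14,0.068,0.03],0],
    [[-0.162,0.0796,0.045],0],
    [[-0.162,0.0796,0.047],0],
    [[-0.162,0.0796,0.047],0],
    [[-0.162,0.0796,0.047],0]
  ]
}}

```text
clock: 25.2
eef_pos: [566.8, 17.7, 168.0]
eef_rot: [2.718, -0.005, 1.573]
wrist_force: [-0.1, -0.0, 1.6]
finger_gap: 93.8
```

```bash
python3 to.py 609.6 16.8 77.6 0; python3 pic.py wrist w15;python3 pic.py side s15;python3 pic.py top t15
python3 - <<'E'
import cv2
im=cv2.imread('pics/s15.png'); cv2.imwrite('pics/s15z.png',cv2.resize(im[90:260,240:400],None,fx=3.5,fy=3.5,interpolation=cv2.INTER_CUBIC))
im=cv2.imread('pics/t15.png'); cv2.imwrite('pics/t15z.png',cv2.resize(im[100:280,150:390],None,fx=3.3,fy=3.3,interpolation=cv2.INTER_CUBIC))
E
```

```text
shift [-0.0014  0.0018  0.1   ] turn 0.0001 rows>= 3.0 per8 [-0.0002  0.0002  0.0125] 0.0
toolz [ 0.411   0.0051 -0.9116] tooly [9.117e-01 1.000e-04 4.110e-01] joints [-0.045  0.156  1.85   0.036  0.713 -0.068]
25.2 [-0.045  0.156  1.85   0.036  0.713 -0.068] [566.8  17.7 168. ] [ 2.718 -0.005  1.573]
25.25 [-0.044  0.155  1.85   0.036  0.713 -0.068] [566.9  18.2 168.3] [ 2.717 -0.005  1.574]
25.3 [-0.043  0.155  1.85   0.036  0.713 -0.068] [566.9  18.4 168.5] [ 2.717 -0.004  1.574]
```

View pics/w15.png

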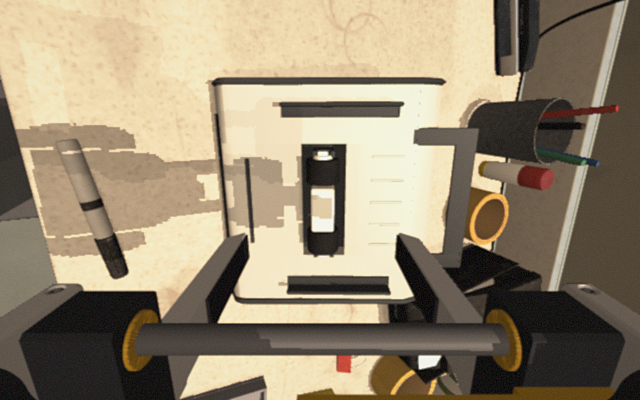

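View pics/s15z.png

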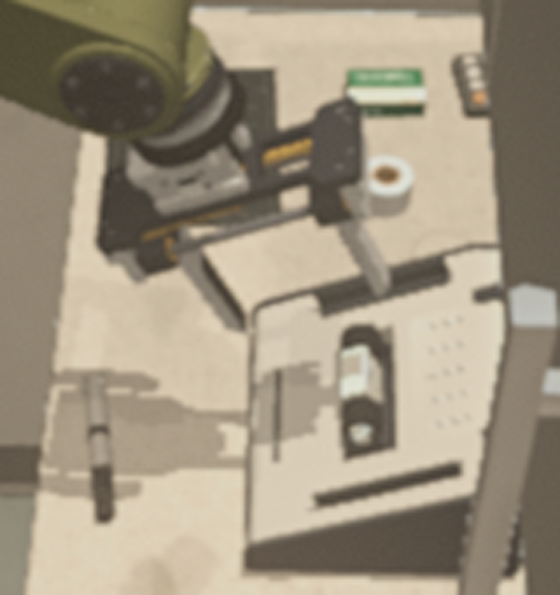

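View pics/t15z.png

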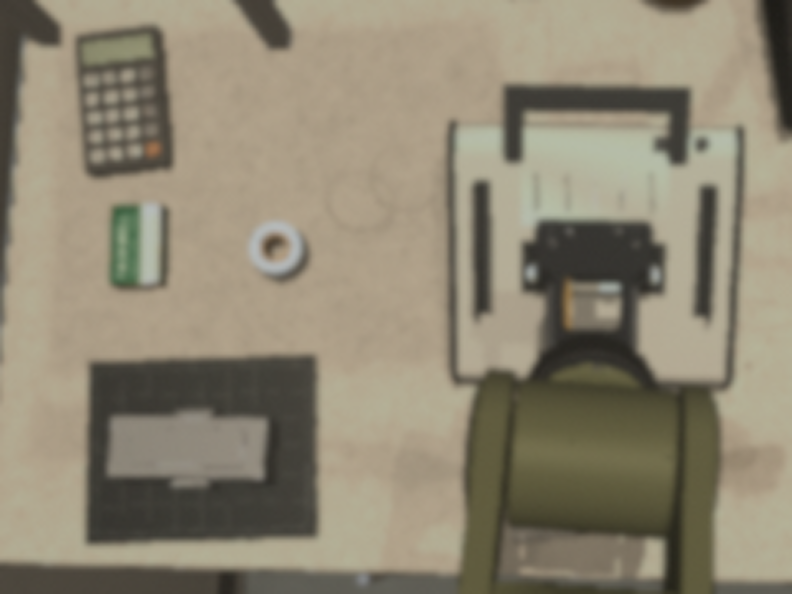

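```bash
python3 - <<'E'
from h import *; import pickle
W=cam('wrist',pickle.load(open('pics/w15.pkl','rb')))
n=np.array([-.4226,0,.9063]);p0=np.array([612.3,16,75.])+28*n
im=cv2.imread('pics/w15.png');cv2.imwrite('pics/w15z.png',cv2.resize(im[130:270,280:370],None,fx=4,fy=4,interpolation=cv2.INTER_CUBIC))
c=onplane(W,(322.5,208),p0,n);print(c.round(1),(c-30*0-25*n).round(1))
E
python3 to.py 609.6 16.8 77.6 0
```

```text
[599.2  19.5  99.8] [609.7  19.5  77.1]
shift [-0.0022  0.0013  0.1005] turn 0.0016 rows>= 3.0 per8 [-0.0003  0.0002  0.0126] 0.0002
toolz [ 0.4122  0.0056 -0.9111] tooly [0.9111 0.0016 0.4122] joints [-0.043  0.155  1.85   0.036  0.713 -0.068]
```

View pics/w15z.png

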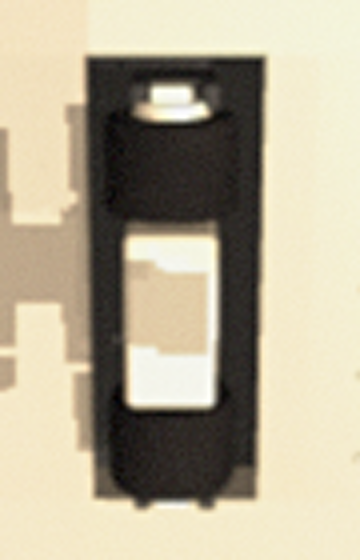

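Call:
{"api": "send_rows", "payload": {
  "commands": [
    [[0,0.0012,0.02],0],
    [[0,0.0012,0.04],0],
    [[0,0.0012,0.06],0],
    [[0,0.0012,0.075],0],
    [[0,0.0012,0.088],0],
    [[0,0.0012,0.096],0],
    [[0,0.0012,0.0995],0],
    [[0,0.0012,0.0995],0]
  ]
}}

```text
clock: 26.02
eef_pos: [609.2, 18.3, 77.8]
eef_rot: [2.718, -0.004, 1.574]
wrist_force: [-0.2, -0.0, 0.0]
finger_gap: 94.0
```

Call:
{"api": "send_rows", "payload": {
  "commands": [
    [[0,0.0,0],0],
    [[0,0.0,0],0],
    [[0,0,0],0],
    [[0,0,0],0],
    [[0,0,0],0],
    [[0,0,0],0],
    [[0,0,0],0],
    [[0,0,0],0]
  ],
  "hand": 1,
  "force": 20
}}

```text
clock: 26.68
eef_pos: [609.3, 17.8, 78.0]
eef_rot: [2.717, -0.004, 1.573]
wrist_force: [-0.2, 0.6, 0.2]
finger_gap: 43.8
```

```bash
python3 to.py 609.6 16.8 77.6 0; python3 pic.py wrist w16
```

```text
shift [-0.001   0.0001  0.0005] turn 0.0002 rows>= 1.0 per8 [-0.0001  0.      0.0001] 0.0
toolz [ 0.4116  0.005  -0.9113] tooly [9.113e-01 2.000e-04 4.116e-01] joints [-0.041  0.374  1.812  0.043  0.533 -0.074]
26.6833 [-0.041  0.374  1.812  0.043  0.533 -0.074] [609.3  17.8  78. ] [ 2.717 -0.004  1.573]
```

View pics/w16.png

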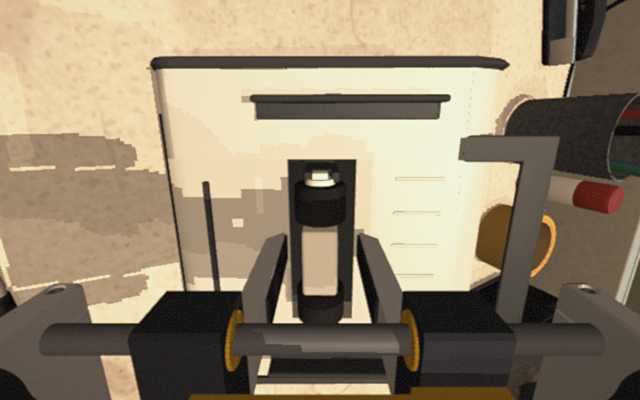

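Still closing (75 mm/s); wait another call.

Call:
{"api": "send_rows", "payload": {
  "commands": [
    [[0,0.0,0],0],
    [[0,0.0,0],0],
    [[0,0,0],0],
    [[0,0,0],0],
    [[0,0,0],0],
    [[0,0,0],0],
    [[0,0,0],0],
    [[0,0,0],0]
  ]
}}

```text
clock: 27.4
eef_pos: [609.3, 17.8, 78.0]
eef_rot: [2.717, -0.004, 1.573]
wrist_force: [-1.8, -0.6, -0.0]
finger_gap: 20.1
```

Call:
{"api": "send_rows", "payload": {
  "commands": [
    [[0,0,-0.003],0],
    [[0,0,-0.01],0],
    [[0,0,-0.02],0],
    [[0,0,-0.03],0],
    [[0,-0.0005,-0.042],0],
    [[0,-0.0005,-0.056],0],
    [[0,-0.0005,-0.07],0],
    [[0,-0.0005,-0.085],0]
  ]
}}

```text
clock: 28.07
eef_pos: [573.3, 17.4, 156.8]
eef_rot: [2.717, -0.004, 1.573]
wrist_force: [-0.7, -0.5, -0.8]
finger_gap: 19.9
```

```bash
python3 to.py 478 -328 160 0; python3 pic.py wrist w17;python3 pic.py side s17
python3 - <<'E'
import cv2
im=cv2.imread('pics/s17.png'); cv2.imwrite('pics/s17z.png',cv2.resize(im[90:260,240:400],None,fx=3.5,fy=3.5,interpolation=cv2.INTER_CUBIC))
E
```

```text
shift [-0.3451 -0.0856 -0.0439] turn 0.0003 rows>= 9.0 per8 [-0.0431 -0.0107 -0.0055] 0.0
toolz [ 0.4123  0.005  -0.911 ] tooly [9.110e-01 3.000e-04 4.123e-01] joints [-0.045  0.184  1.846  0.037  0.688 -0.069]
28.0667 [-0.045  0.184  1.846  0.037  0.688 -0.069] [573.3  17.4 156.8] [ 2.717 -0.004  1.573]
28.1167 [-0.045  0.179  1.845  0.037  0.69  -0.069] [573.7  17.4 159.7] [ 2.713 -0.004  1.573]
```

View pics/w17.png

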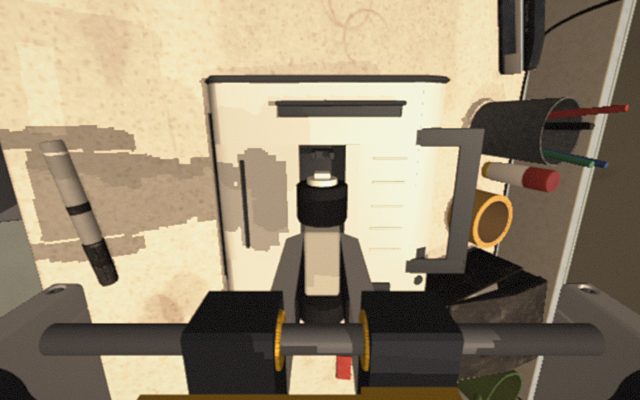

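View pics/s17z.png

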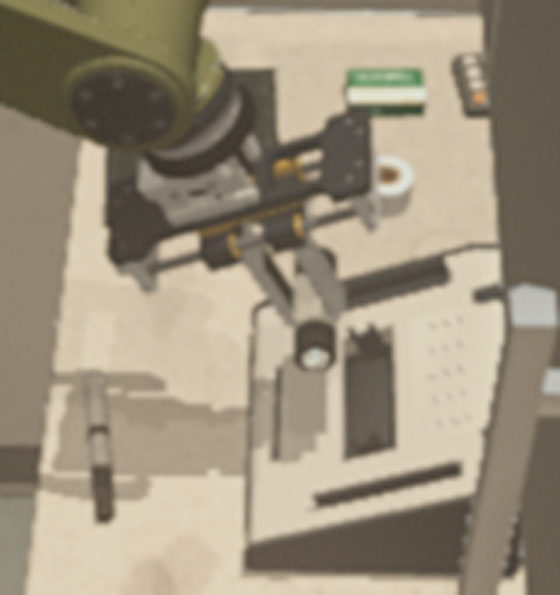

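Call:
{"api": "send_rows", "payload": {
  "commands": [
    [[-0.038,-0.008,-0.005],0],
    [[-0.077,-0.017,-0.01],0],
    [[-0.115,-0.026,-0.013],0],
    [[-0.154,-0.035,-0.016],0],
    [[-0.192,-0.044,-0.019],0],
    [[-0.23,-0.053,-0.022],0],
    [[-0.268,-0.062,-0.025],0],
    [[-0.306,-0.071,-0.028],0]
  ]
}}

```text
clock: 28.83
eef_pos: [497.5, -290.7, 150.0]
eef_rot: [2.717, -0.004, 1.573]
wrist_force: [0.8, 0.6, -1.1]
finger_gap: 19.9
```

```bash
python3 to.py 480 -328 60 0; python3 pic.py wrist w18
```

```text
shift [-0.0377 -0.053   0.0746] turn 0.0001 rows>= 3.0 per8 [-0.0047 -0.0066  0.0093] 0.0
toolz [ 0.4119  0.0048 -0.9112] tooly [9.112e-01 1.000e-04 4.120e-01] joints [-0.723  0.239  1.795  0.387  0.822 -0.949]
28.8333 [-0.723  0.239  1.795  0.387  0.822 -0.949] [ 497.5 -290.7  150. ] [ 2.717 -0.004  1.573]
```

View pics/w18.png

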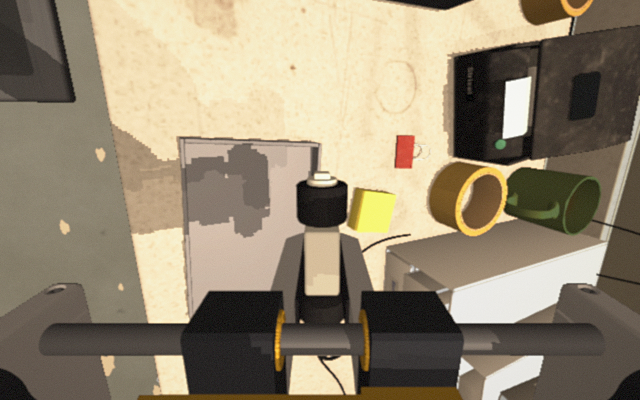

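Run:
```python
from h import *; import pickle
W=cam('wrist',pickle.load(open('pics/w18.pkl','rb')))
for u in [(180,139),(320,143)]: print(onz(W,u,22).round(0))
```

```text
[ 423. -230.   22.]
[ 554. -239.   22.]
```

Call:
{"api": "send_rows", "payload": {
  "commands": [
    [[-0.01,-0.013,0.018],0],
    [[-0.02,-0.026,0.037],0],
    [[-0.03,-0.04,0.056],0],
    [[-0.0377,-0.053,0.0746],0],
    [[-0.0377,-0.053,0.0746],0],
    [[-0.0377,-0.053,0.0746],0],
    [[-0.0377,-0.053,0.0746],0],
    [[-0.0377,-0.053,0.0746],0]
  ]
}}

```text
clock: 29.55
eef_pos: [481.6, -326.1, 61.8]
eef_rot: [2.716, -0.003, 1.574]
wrist_force: [0.3, -0.2, -1.0]
finger_gap: 19.9
```

```bash
python3 to.py 478 -326 19 0; python3 pic.py wrist w19; python3 pic.py top t19;python3 - <<'E'
import cv2
im=cv2.imread('pics/t19.png'); cv2.imwrite('pics/t19z.png',cv2.resize(im[150:290,370:540],None,fx=4,fy=4,interpolation=cv2.INTER_CUBIC))
E
```

```text
shift [ 0.     -0.021   0.0375] turn 0.0014 rows>= 2.0 per8 [ 0.     -0.0026  0.0047] 0.0002
toolz [ 0.413   0.0038 -0.9107] tooly [0.9107 0.0014 0.413 ] joints [-0.798  0.393  1.833  0.498  0.675 -1.156]
29.55 [-0.798  0.393  1.833  0.498  0.675 -1.156] [ 481.6 -326.1   61.8] [ 2.716 -0.003  1.574]
29.6 [-0.798  0.393  1.833  0.498  0.675 -1.156] [ 481.6 -326.1   61.8] [ 2.716 -0.003  1.574]
```

View pics/t19z.png

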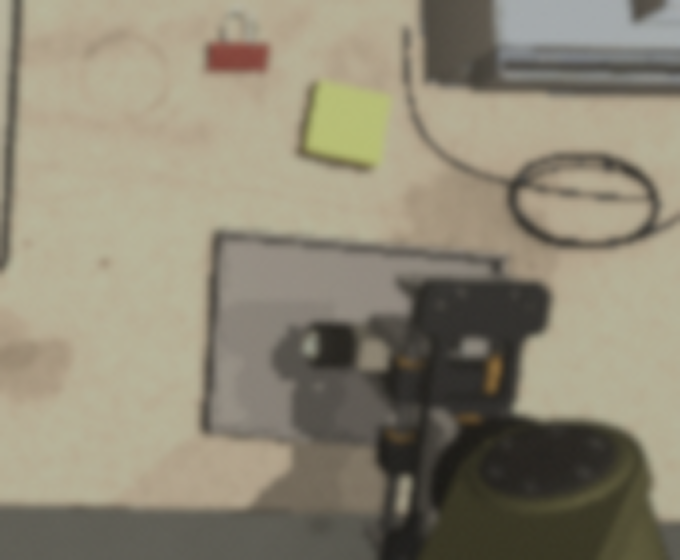

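Call:
{"api": "send_rows", "payload": {
  "commands": [
    [[0,-0.004,0.008],0],
    [[0,-0.008,0.016],0],
    [[0,-0.012,0.023],0],
    [[0,-0.016,0.029],0],
    [[0,-0.018,0.034],0],
    [[0,-0.019,0.0375],0],
    [[0,-0.019,0.0375],0],
    [[0,-0.019,0.0375],0]
  ]
}}

```text
clock: 30.32
eef_pos: [479.0, -326.0, 18.1]
eef_rot: [2.717, -0.005, 1.573]
wrist_force: [0.3, 0.1, -1.3]
finger_gap: 20.1
```

```bash
python3 to.py 478 -326 19 0
```

```text
shift [-0.     -0.0006 -0.0013] turn 0.0001 rows>= 1.0 per8 [-0.     -0.0001 -0.0002] 0.0
toolz [ 0.4115  0.0052 -0.9114] tooly [9.114e-01 1.000e-04 4.116e-01] joints [-0.802  0.468  1.853  0.563  0.595 -1.238]
```

Call:
{"api": "send_rows", "payload": {
  "commands": [
    [[0,0,-0.0015],0],
    [[0,0,-0.0015],0],
    [[0,0,-0.0015],0],
    [[0,0,-0.0015],0],
    [[0,0,-0.0015],0],
    [[0,0,-0.0015],0],
    [[0,0,-0.0015],0],
    [[0,0,-0.0015],0]
  ],
  "hand": 0.19
}}

```text
clock: 30.98
eef_pos: [478.4, -326.0, 19.7]
eef_rot: [2.717, -0.004, 1.573]
wrist_force: [0.1, -0.5, 0.5]
finger_gap: 37.9
```

```bash
python3 pic.py wrist w20
```

```text
30.9833 [-0.803  0.464  1.854  0.562  0.598 -1.237] [ 478.4 -326.    19.7] [ 2.717 -0.004  1.573]
```

View pics/w20.png

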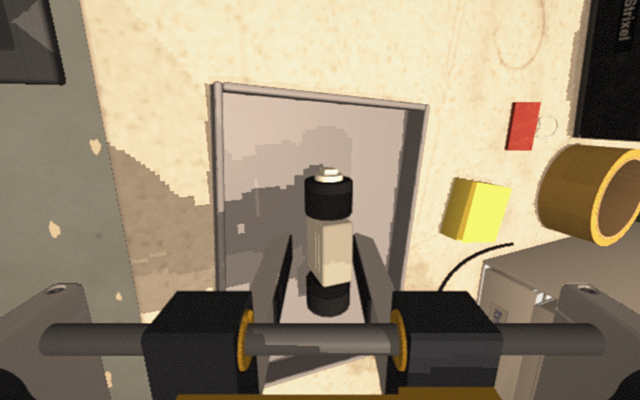

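Call:
{"api": "send_rows", "payload": {
  "commands": [
    [[0,0,-0.008],0],
    [[0,0,-0.02],0],
    [[0,0,-0.035],0],
    [[0,0,-0.055],0],
    [[0,0,-0.08],0],
    [[0,0,-0.105],0],
    [[0,0,-0.13],0],
    [[0,0,-0.15],0]
  ]
}}

```text
clock: 31.7
eef_pos: [415.7, -326.7, 158.3]
eef_rot: [2.717, -0.003, 1.573]
wrist_force: [0.6, 0.8, -0.7]
finger_gap: 38.2
```

Call:
{"api": "send_rows", "payload": {
  "commands": [
    [[0.03,-0.01,-0.005],0],
    [[0.06,-0.02,-0.01],0],
    [[0.09,-0.03,-0.015],0],
    [[0.12,-0.03,-0.015],0],
    [[0.13,-0.03,-0.015],0],
    [[0.13,-0.03,-0.015],0],
    [[0.13,-0.03,-0.015],0],
    [[0.13,-0.03,-0.015],0]
  ]
}}

```text
clock: 32.37
eef_pos: [382.9, -197.5, 158.4]
eef_rot: [2.717, -0.004, 1.573]
wrist_force: [-0.2, 0.9, 0.9]
finger_gap: 38.3
```

```bash
python3 pic.py top t21;python3 pic.py side s21; python3 pic.py wrist w21
python3 - <<'E'
import cv2
im=cv2.imread('pics/t21.png'); cv2.imwrite('pics/t21z.png',cv2.resize(im[100:290,140:520],None,fx=2.1,fy=2.1,interpolation=cv2.INTER_CUBIC))
im=cv2.imread('pics/s21.png'); cv2.imwrite('pics/s21z.png',cv2.resize(im[60:400,220:400],None,fx=1.7,fy=1.7,interpolation=cv2.INTER_CUBIC))
E
```

```text
32.3667 [-0.741 -0.111  2.148  0.393  0.825 -0.97 ] [ 382.9 -197.5  158.4] [ 2.717 -0.004  1.573]
32.4167 [-0.741 -0.11   2.148  0.393  0.825 -0.97 ] [ 382.8 -197.6  158.2] [ 2.717 -0.004  1.572]
32.4667 [-0.741 -0.11   2.148  0.393  0.825 -0.97 ] [ 382.8 -197.6  158.1] [ 2.718 -0.005  1.572]
```

View pics/t21z.png

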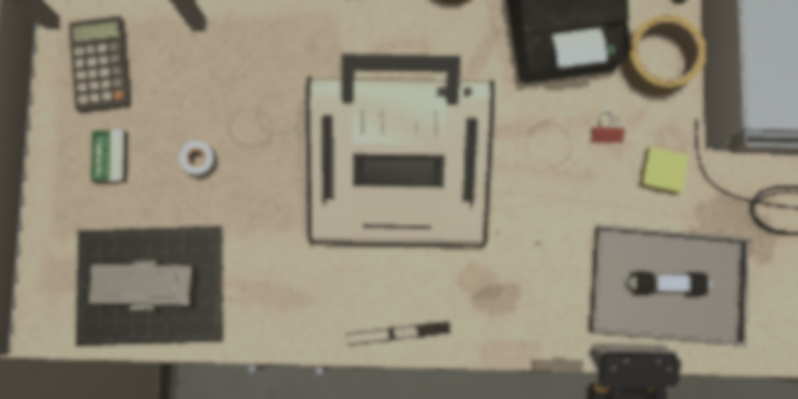

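View pics/s21z.png

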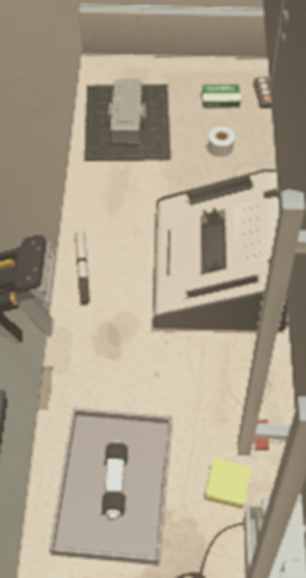

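Run:
```python
from h import *
C=cam('top')
print('cover',onz(C,(140+140/2.1,100+284/2.1),46).round(0),'roller',onz(C,(140+668/2.1,100+284/2.1),25).round(0))
print(manip.sign_off())
```

```text
cover [467. 331.  46.] roller [ 483. -326.   25.]
the job is handed in; nothing more can be done
None
```

I took the cover off and laid it on the desk mat, then put the feed roller in the parts tray, and handed the job in at about 32.5 s. The sign-off gives no verdict.

- **Tilting the tool:** The commands turn the tool only about its own axis. I leaned it to the 25° deck by pushing it repeatedly past full reach beneath the wall cabinet. It ended at 24.3°, about 0.7° short, and I used that tilt for the whole job.
- **Cover:** I squeezed the tabs at 30 N to a finger gap of about 50 mm, which is at their stops, and lifted the cover straight off along the deck's normal. I let it go tilted with its lower edge about 5 mm above the mat, and it settled level and right way up.
- **Roller:** I gripped the block at 20 N, lifted it straight out and let it go a few millimetres above the tray floor.

**Last checks:**

| Item | Measured position | Target middle |
|---|---|---|
| Cover | about (467, 331) mm | mat, about (468, 335) mm |
| Roller | about (483, -326) mm | tray, about (484, -328) mm |

- In the last top and side pictures the scanner and the other things looked where they were at the start. I did not measure their movement.
- The hand was clear of everything, and no unexpected force showed at the wrist during the job.
- **Disagreements:** Cameras differed by 2–5 mm on the scanner's sideways position and the mat's middle. Two estimates of the scanner's turn differed by about 1.3°, so I took it as zero. None of this affected the grasps or placings.

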